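# Complete the wax tin crate and hold its gate open

## Robot

A 6-joint arm with a two-finger parallel gripper is mounted at the origin on a cart in front of the work surface, level with it; the furniture and walls round the work are solid. World frame = base frame: x ahead of the robot, y to its left, z up, the work surface at z = 0. Lengths are in m, angles in rad, forces in N, time in s.
With the tool pointing down it reaches from about 0.35 to 0.975 m from the base axis. Payload 4.9 kg.
Tool frame: the origin (TCP) lies at the very end of the fingers, on their centre line; the grasp point (between the pads) lies 19 mm behind it; z points along the fingers, x is the direction in which the jaws open and shut, and the axes are right-handed (so a half turn about z gives the same grasp; the last joint's range is limited). The gripper opens to 85 mm and grips with 20 to 120 N. Pads are 22 mm wide; open, the fingers measure 114 mm over their backs; the gripper's body (76 mm by 85 mm) begins 54 mm behind the grasp point. The pads swing forward as they close: fully open they stand 13 mm farther back than shut.
Start: joints at [1.11, 0.053, 1.613, -0, 1.476, -0.119], TCP at [0.209, 0.589, 0.231] pointing down, gripper open.
Joint ranges: [-3.01, 3.01], [-1.01, 2.22], [0.06, 2.58], [-1.02, 4.17], [0.09, 2.62], [-3.14, 3.14]. Speed limits (rad/s): [2.57, 2.57, 3.14, 3.14, 3.14, 3.14].

## Interface

Orientations are given as a rotation vector (axis times angle).
In Python, from station import monitor, imaging, ticket gives the robot as it stands.
- The arm moves only by the tool step_arm, never from a script. Its argument "targets" is one flat list of numbers, 4 for each row, row after row: the shift along the tool's x, y, z in m, then the turn about the tool's z in rad. In form: [tx, ty, tz, roll, tx, ty, tz, roll, ...]. A call has 1 to 12 rows; each row is the pose to reach, as a shift and turn from the pose measured when the call began, along the tool's axes at that moment; what a row does not reach only later rows make up. A row lasts 1/12 s, in which the tool goes at most 41.7 mm and 7.16 degrees, less where a joint would pass 70% of its speed; a pose out of reach is approached as far as the arm can. A call with a gripper value outside its range is refused whole. "grip" is the finger opening in m, from 0 to 0.0854, set as the call begins (left out, the last holds). The fingers move at their own pace and stop on an object; "force" is the grip in N (left out, the last holds). Time passes only in rows, so rows that repeat a pose let the fingers close. It gives the time, the measured TCP pose, the force and the opening at its end, in the units of the state.
- monitor.get_obs(): the state, without advancing time (a new reading comes with each control period).
- imaging.get_image(name): name is "side" or "top"; returns a dict with "color" (420x560x3 uint8, red, green, blue), "depth" (420x560 float32, m along the optical axis (not along the pixel's ray), 0 where there is no reading), "fov_y" (degrees; the focal length in pixels is half the picture's height over the tangent of half this angle, whatever the lens; pixels are square), "cx", "cy" (the principal point, pixels), "R" (3x3) and "t" (3): a world point X has camera coordinates R X + t. Camera axes: x right, y down, z forward; pixel columns grow to the right and rows downward; lengths in m; the calibration is good to about 2 mm. A picture is of the moment at which its call begins.
- ticket.finish_job(): hands the job in, once; it reports no verdict.
Trained networks look in a picture, given as the dict that the camera call returned (one of the last four; its "shot" number tells which), for a name from the list of things; names that differ only in an ending like _2 or _b are one class to them, and where a whole thing is asked for, a point or a joint stands for the part that bears it (a point fixed in the world has none). Each returns a list of dicts, best first, with "score" (0 to 1); they miss things now and then, are a little off and sometimes report something else, mostly with a low value. They report only what shows in the picture. A call takes as long as a camera call. They do not tell look-alikes from the thing itself.
- imaging.search_frame(name, picture): "uv" ([column, row] in pixels, amid what is visible of it).
- imaging.mark_of(name, picture): "uv" ([column, row] in pixels: a listed point, or the origin of a listed thing).
The state is a dict: "t": time; "q": joint angles; "dq": joint speeds; "effort": joint torques, N m; "tool_pos": TCP position; "tool_rot": TCP orientation; "contact_force": force on the tool from outside, world axes, zero at the start; "wrist_torque": the same for the moment, N m; "opening": finger opening in m.
Only numpy, scipy, OpenCV 4.12 (cv2) and the standard library are available. Lean on these libraries where they do the work, as an engineer would, in place of code of your own. Each camera call takes 0.05 s, during which the arm holds its last target.

## Task

A colleague is about to slide the wax tins out of the wooden crate, one to a cell, to melt them. Stand the loose plum wax tin upright on the green pad in the crate's empty cell, let go of it, then squeeze the brass catch on the gate fully together, after it the black catch, and swing the gate, with its upright post as the handle, past the spring detent until it stands wide open, about square to the crate's front. The gate springs back, so finish still holding the gate wide open with the gripper; leave the other tins, the lidded jar and the tin with the brush where they stand.

Things in the scene. Friction and masses are not known exactly. Their poses are not given: they have to be found in the camera images.
- tin_mid (a point): centre, half-way up (25 mm above its underside), of the loose tin to be placed: a pale metal open tin with plum-coloured set wax, 58 mm across, 50 mm tall, standing on the bench left of the crate; wax fills it to 35 mm; grip it across its whole diameter near the rim from above
- pad_center (a point): centre of the green pad, 56 mm across and 2 mm thick, that lies on the floor of the crate's one empty cell and marks the tin's place, where fingers closing along the crate's x axis clear the catches; the tin stands on it, its underside then 10 mm above the bench
- crate: low wooden crate of three cells in a row, fixed; origin on the bench under the middle cell's centre; x away from the robot (gate to back wall), y along the row, to the left, z up. Cells 68 mm along y, 104 mm along x (from -64 to 40), 74 mm apart; floor 8 mm thick; walls 6 mm thick, top 30 mm above the bench. The gate closes the whole front, hinged at the +y end, its middle plane at x = -70 mm when shut
- tin_blue_mid (a point): centre, half-way up, of a tin already in a cell: pale metal, blue wax and drips, 54 mm across, 50 mm tall, top 58 mm above the bench; loose, stays where it is
- tin_white_mid (a point): centre, half-way up, of another tin already in a cell: pale metal, rust-red wax, 59 mm across, 45 mm tall; loose, stays where it is
- brass_mid (a point): midpoint between the two upright brass lugs of the first catch, on top of the gate 167 mm from the hinge, 49 mm above the bench; y along the gate to the hinge, z up. Lugs: 22 mm across the gate, 10 mm along it, from 36 to 62 mm above the bench, 44 mm over their outer faces (30 when squeezed). The hinge-side lug is fixed, the other slides. Pinch both from above, fingers closing along y
- black_mid (a point): the same for the second catch, with black lugs of equal size, 57 mm from the hinge, near the gate's hinged end
- brass_catch (a joint): travel of the brass sliding lug, m: 0 locked, 0.014 squeezed fully together. It moves against about 3 N of friction and stays where it is left; its rod clears the keeper at the gate's free end from about 0.011
- black_catch (a joint): the same for the black sliding lug
- post_grip (a point): point on the axis of the pull post, 62 mm above the bench, where to grip it; y along the gate to the hinge, z up. The post is upright, round, aluminium with a red top, 16 mm in diameter, its top 80 mm above the bench, carried on a short arm 30 mm in front of the gate's middle plane, 112 mm from the hinge, between the catches. It may turn between the fingers
- gate_hinge (a point): point on the gate's upright hinge axis, 36 mm above the bench. The gate is a wooden bar 12 mm thick, 200 mm long, from 10 to 37 mm above the bench
- gate (a joint): angle of the gate, rad: 0 shut, 1.57 square to the crate's front, 1.7 its stop. Opening swings the free end towards the robot, clockwise about the hinge seen from above. A spring ball resists between about 0.3 and 0.9 rad (up to about 5 N at the post); a light spring (0.06 N m shut, 0.25 N m wide) pulls it back; let go, it rests near 0.7
- jar_center (a point): centre, half-way up, of a loose lidded jar with a red band, 78 mm across, 107 mm tall, a bystander
- brush_tin_mid (a point): centre, half-way up, of a loose pale tin of cream wax with a brush leaning in it, the tin 53 mm across, 48 mm tall, 142 mm with the brush, right of the crate, a bystander
There are look-alikes about, which are no part of the job. Leave any pink or purple look-alike of the part that bears tin_mid alone.

How it is judged:
By the outcome, as a careful person would: the job done as asked, in the order asked, and still so for the second after the job is handed in, while the arm keeps its last pose, push and grip.
It also fails if it takes over 67 s, if anything falls off the work surface, if the arm or the gripper's body presses on something with over 40 N, if the wrist force passes 120 N, or if a joint passes its speed limit or range.

## Working session

There is one attempt and no reset: what is moved stays moved. The work goes in short steps, Python scripts to look and compute and a tool call to move; the robot and the scene stay as the last step left them, time stands still between calls to the robot, and variables do not carry over. Pictures are saved under pics/ and viewed, and the job is handed in when it is done.

Besides the shell and the picture viewer there is one more tool, called by a JSON object that holds its "op" and its "data". step_arm: Moves the arm, as the interface text tells. Its arguments: {"type":"object","properties":{"targets":{"type":"array","items":{"type":"number"}},"grip":{"type":"number"},"force":{"type":"number"}},"required":["targets"]}

```bash
mkdir -p pics; ls
cat > h.py <<'E'
import numpy as np, cv2, json
from station import monitor, imaging, ticket
from scipy.spatial.transform import Rotation as Rn
def K(p):
    h=p['color'].shape[0]; f=h/2/np.tan(np.radians(p['fov_y'])/2); return f,p['cx'],p['cy']
def world(p,uv,d=None,z=None):
    f,cx,cy=K(p); R=np.array(p['R']);t=np.array(p['t'])
    ray=np.array([(uv[0]-cx)/f,(uv[1]-cy)/f,1.])
    c=-R.T@t; w=R.T@ray
    if z is not None: return c+w*(z-c[2])/w[2]
    if d is None: d=p['depth'][int(round(uv[1])),int(round(uv[0]))]
    return c+w*d
def proj(p,X):
    f,cx,cy=K(p); c=np.array(p['R'])@np.array(X)+np.array(p['t']); return np.array([f*c[0]/c[2]+cx,f*c[1]/c[2]+cy])
def save(p,name,box=None,s=1):
    im=p['color'][:,:,::-1]
    if box: im=im[box[1]:box[3],box[0]:box[2]]
    if s!=1: im=cv2.resize(im,None,fx=s,fy=s,interpolation=cv2.INTER_CUBIC)
    cv2.imwrite('pics/'+name,im)
E
python3 - <<'E'
from h import *
print(monitor.get_obs())
for n in ['top','side']:
    p=imaging.get_image(n); save(p,n+'0.png')
    print(n,p['fov_y'],p['cx'],p['cy'],(-np.array(p['R']).T@p['t']).round(3))
    for k in ['tin_mid','pad_center','crate','tin_blue_mid','tin_white_mid','brass_mid','black_mid','post_grip','gate_hinge','jar_center','brush_tin_mid']:
        r=imaging.mark_of(k,p)
        print(k,[(np.round(a['uv'],1).tolist(),round(a['score'],2),world(p,a['uv']).round(3).tolist()) for a in r[:3]])
E
```

```text
pics
{'t': 0.0, 'q': array([ 1.10999277e+00,  5.33706098e-02,  1.61429407e+00, -8.81736774e-06,
        1.47597666e+00, -1.19019661e-01]), 'dq': array([ 0.00060044,  0.00014169,  0.000705  , -0.00150426, -0.00012459,
        0.00061246]), 'effort': array([-1.71230590e-04, -3.93691134e+01, -3.70174062e+01, -2.07357944e-04,
        7.12971363e-03, -7.77281429e-06]), 'tool_pos': array([0.20921741, 0.58828752, 0.23005444]), 'tool_rot': array([ 2.56606018,  1.8107357 , -0.00282363]), 'contact_force': array([0.40371617, 1.12680767, 0.52652145]), 'wrist_torque': array([-0.03329874, -0.03786345, -0.01159423]), 'opening': 0.08523078823511988}
top 53.65998481692472 276.97394958583845 212.2475727570158 [0.341 0.147 1.125]
tin_mid [([115.8, 250.5], 0.79, [0.435, 0.586, 0.031]), ([169.3, 239.2], 0.7, [0.465, 0.445, 0.034]), ([205.6, 249.6], 0.58, [0.438, 0.347, 0.033])]
pad_center [([287.5, 173.6], 0.53, [0.652, 0.131, 0.01]), ([283.9, 199.2], 0.48, [0.573, 0.141, 0.036])]
crate [([308.8, 176.3], 0.61, [0.636, 0.075, 0.04]), ([341.2, 170.5], 0.22, [0.654, -0.014, 0.033])]
tin_blue_mid [([310.4, 1
[... 718 characters left out ...]
 0.74, [0.65, -0.009, 0.034]), ([322.2, 231.8], 0.62, [0.657, 0.155, 0.014])]
crate [([317.3, 254.3], 0.86, [0.641, 0.018, 0.041])]
tin_blue_mid [([322.3, 244.1], 0.51, [0.655, 0.048, 0.055])]
tin_white_mid [([316.8, 265.4], 0.85, [0.64, -0.032, 0.045]), ([264.4, 192.2], 0.75, [0.459, 0.328, 0.041])]
brass_mid [([296.0, 249.9], 0.83, [0.58, 0.007, 0.065])]
black_mid [([293.8, 224.9], 0.96, [0.566, 0.202, 0.001])]
post_grip [([285.8, 229.6], 0.78, [0.547, 0.079, 0.08])]
gate_hinge [([298.4, 218.3], 0.59, [0.581, 0.16, 0.061])]
jar_center [([316.9, 185.6], 0.63, [0.638, 0.327, 0.074]), ([286.4, 230.0], 0.42, [0.549, 0.078, 0.079])]
brush_tin_mid [([271.8, 329.6], 0.96, [0.531, -0.256, 0.038])]
```

Run:
```python
from h import *
a=cv2.imread('pics/top0.png');b=cv2.imread('pics/side0.png')
cv2.imwrite('pics/top_c.png',cv2.resize(a[110:300,80:460],None,fx=2.1,fy=2.1,interpolation=cv2.INTER_CUBIC))
cv2.imwrite('pics/side_c.png',cv2.resize(b[130:360,200:460],None,fx=2.6,fy=2.6,interpolation=cv2.INTER_CUBIC))
```

```text
(no output)
```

View pics/top_c.png

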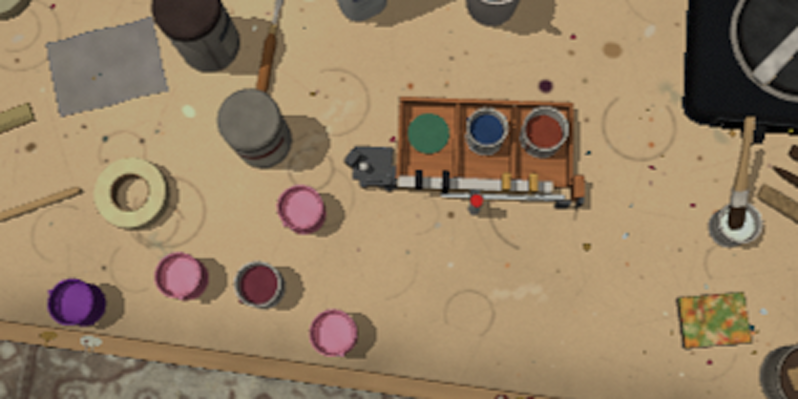

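View pics/side_c.png

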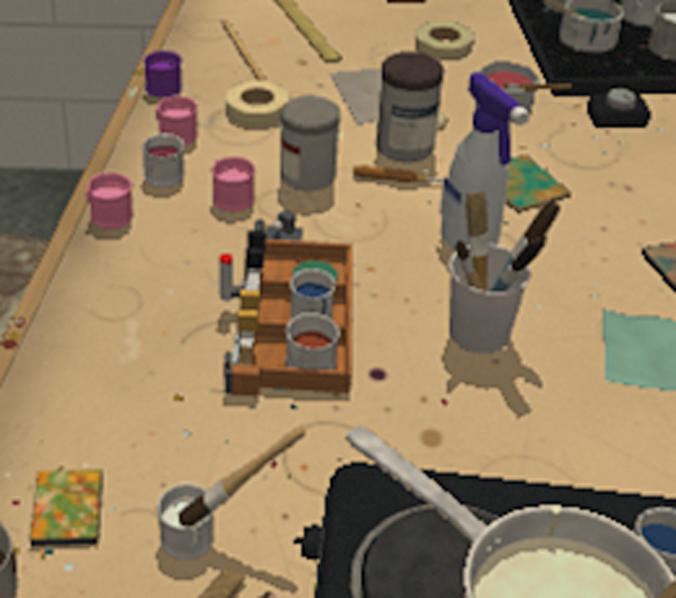

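View pics/top0.png

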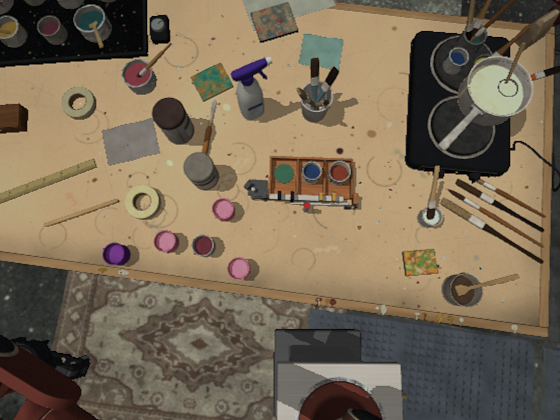

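The candidates (top image pixels) are the metal tin with plum wax at about (204,245), the pink tins at (224,209), (167,242) and (239,268), and the purple one at (116,254). Only (204,245) is pale metal with plum wax. I'll confirm that enlarged.

Run:
```python
from h import *
p=imaging.get_image('top')
save(p,'tin1.png',(160,195,260,285),7)
save(p,'crate1.png',(235,145,365,220),6)
p=imaging.get_image('side')
save(p,'side1.png',(240,170,350,290),5)
```

```text
(no output)
```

View pics/tin1.png

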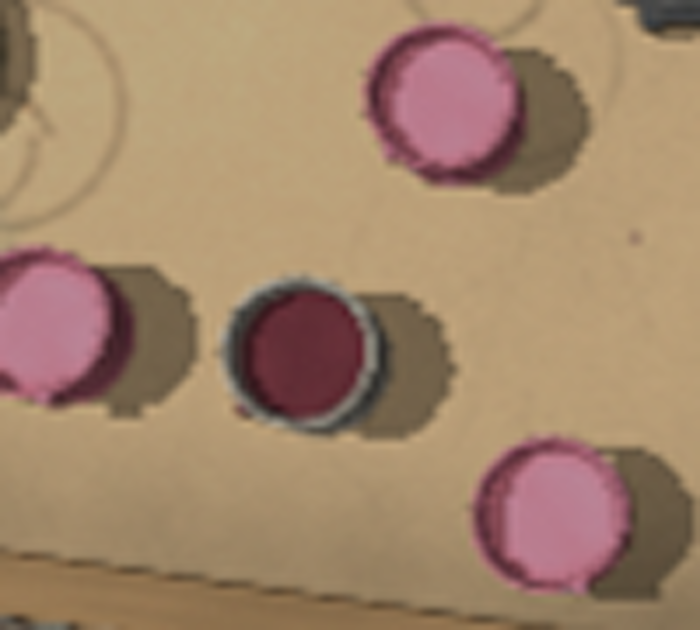

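View pics/crate1.png

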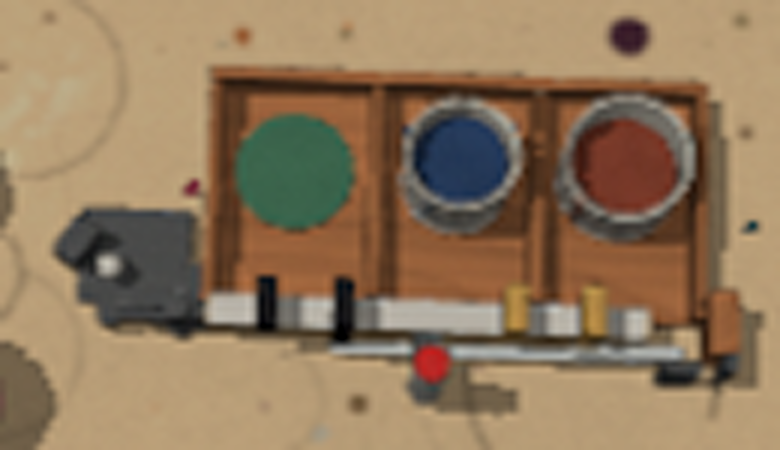

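View pics/side1.png

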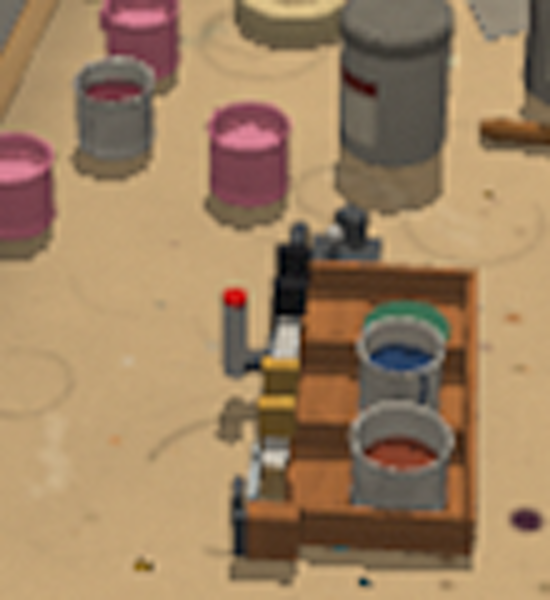

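The crop confirms it: the plain metal tin with plum wax at about (203,245.5) is the right one. Next I'll work out poses from pixels.

Run:
```python
from h import *
p=imaging.get_image('top'); q=imaging.get_image('side')
T=lambda c,z:world(p,((c[0]+.5)/6-.5+235,(c[1]+.5)/6-.5+145),z=z)
S=lambda c,z:world(q,((c[0]+.5)/5-.5+240,(c[1]+.5)/5-.5+170),z=z)
print('tin top',world(p,((302.5)/7-.5+160,(354.5)/7-.5+195),z=.05),'side',S((116,82),.05))
BL=T((212,68),.03);BR=T((708,86),.03);print('back',BL,BR,np.linalg.norm(BL-BR), 'yaw',np.arctan2(-(BL-BR)[0],(BL-BR)[1]))
sBL=S((475,270),.03);sBR=S((474,553),.0);print('side back',sBL,sBR)
print('pad',T((295,171),.01))
print('blk lugs',T((267,302),.062),T((344,308),.062)); print('brass',T((516,308),.062),T((594,311),.062))
print('post top',T((432,364),.08), S((234,297),.08))
print('side blk',S((294,252),.062),S((290,288),.062),'brass',S((281,367),.062),S((276,405),.062))
# depth: points above bench in crate area
f,cx,cy=K(p);d=p['depth'];v,u=np.mgrid[0:420,0:560]
R=np.array(p['R']);t=np.array(p['t'])
P=np.stack([(u-cx)/f*d,(v-cy)/f*d,d],-1)-t;P=P@R
np.save('P.npy',P)
def reg(u0,v0,u1,v1,z0,z1):
    s=P[v0:v1,u0:u1].reshape(-1,3);return s[(s[:,2]>z0)&(s[:,2]<z1)]
s=reg(190,230,220,262,.042,.06);print('tin rim pts',len(s),s.mean(0),(s.min(0)+s.max(0))/2,s.max(0)-s.min(0))
s=reg(195,150,220,190,.09,.13);print('jar top',len(s),s.mean(0))
s=reg(295,195,315,215,.07,.09);print('post',len(s),s.mean(0))
for nm,(a,b) in dict(t1=(219,209),t2=(167,242),t3=(239,268)).items():
    s=reg(a-15,b-15,a+15,b+15,.04,.07);print(nm,len(s),(s.min(0)+s.max(0))/2)
```

```text
tin top [0.44773661 0.35217869 0.05      ] side [0.45110948 0.35235391 0.05      ]
back [0.69599805 0.18008846 0.03      ] [ 0.68779935 -0.04632496  0.03      ] 0.2265618149750455 yaw -0.03619537533165052
side back [0.69584588 0.17840529 0.03      ] [ 0.69071843 -0.0422787   0.        ]
pad [0.65291879 0.14189204 0.01      ]
blk lugs [0.57919125 0.1542342  0.062     ] [0.57659928 0.12061883 0.062     ]
brass [0.57680028 0.04563764 0.062     ] [0.57555305 0.01169778 0.062     ]
post top [0.54822918 0.08352682 0.08      ] [0.54843429 0.08186464 0.08      ]
side blk [0.58173684 0.15015652 0.062     ] [0.58053868 0.11445528 0.062     ] brass [0.57794187 0.04091068 0.062     ] [0.57638797 0.00767941 0.062     ]
tin rim pts 95 [0.44847009 0.35861134 0.04836458] [0.44831104 0.35586688 0.04813822] [0.05715826 0.055941   0.010845  ]
jar top 476 [0.64162564 0.34911353 0.10480328]
post 30 [0.54759053 0.0853988  0.07902047]
t1 99 [0.54526407 0.30622309 0.04786283]
t2 107 [0.45845719 0.45497948 0.0476245 ]
t3 99 [0.38944132 0.26056103 0.0479324 ]
```

```bash
cat >> h.py <<'E'
def rel(tgt,ang):
    """world TCP target and world heading (rad) of tool x -> shift in tool axes, roll"""
    o=monitor.get_obs(); R=Rn.from_rotvec(o['tool_rot']).as_matrix()
    s=R.T@(np.array(tgt)-o['tool_pos']); h=np.arctan2(R[1,0],R[0,0])
    r=-(ang-h); r=(r+np.pi)%(2*np.pi)-np.pi
    print('rel',s.round(4),'roll',round(r,4),'heading',h.round(4),'tilt z',R[:,2].round(4),'q',np.round(o['q'],2))
E
python3 - <<'E'
from h import *
rel((.449,.353,.15),-.036)
P=np.load('P.npy')
# hinge region heights
s=P[178:202:2,243:272:2];print((s[...,2]*1000).astype(int)); print(P[190,243],P[190,271])
E
```

```text
rel [-0.1419  0.3047  0.0813] roll 1.265 heading 1.229 tilt z [ 0.  0. -1.] q [ 1.11  0.05  1.61 -0.    1.48 -0.12]
[[-2 -1  0  3 -2  0 -1  2 -4  0  0  0  0 26  9]
 [ 1  0  1  4  6  6  3  2  3  2  6  4  2 32  5]
 [-2  2 25 25  2  7  6  7  5  5  5  3  0 28  8]
 [ 0 24 26 25 10  4  5  7  4  4  8  7  0 31  8]
 [25 26 25 18  4  6  1  5  5  7  5  2  3 29  6]
 [ 1 18 29  7 22 22  2  6  8  6  6  6  3 29  9]
 [-2  2  8  8 20 23  6  5 10  7  8  9  5 27  7]
 [-3  1  5  7  4  5  4  3  3  4  7  8  6 33  9]
 [ 0 -4  2  6  8  5  5  8  8  6 37  4  9 34 36]
 [-1  0  0  0 24 24 22 20 22 21 41 39 37 36 36]
 [ 7  0  0  2 25 21 21 22 24 21 31 31 32 37 37]
 [ 0  0  0 -1  2  4  0 -2  0  1  8  8  0 14 16]]
[ 0.60743338  0.25534332 -0.00255952] [0.60523462 0.17697873 0.00756751]
```

{"op": "step_arm", "data": {"targets": [-0.142,0.305,0.06,1.265,-0.142,0.305,0.06,1.265,-0.142,0.305,0.06,1.265,-0.142,0.305,0.06,1.265,-0.142,0.305,0.06,1.265,-0.142,0.305,0.06,1.265,-0.142,0.305,0.06,1.265,-0.142,0.305,0.06,1.265,-0.142,0.305,0.06,1.265,-0.142,0.305,0.06,1.265,-0.142,0.305,0.06,1.265,-0.142,0.305,0.08,1.265], "grip": 0.0854}}

```text
t: 2.4
tool_pos: [0.452, 0.3543, 0.1559]
tool_rot: [-3.136, 0.054, -0.011]
contact_force: [0.6, 0.5, 1.3]
opening: 0.0854
```

Run:
```python
from h import *
rel((.449,.353,.10),-.036)
p=imaging.get_image('side');save(p,'s2.png',(200,100,350,230),5)
```

```text
rel [-0.0034  0.0016  0.0558] roll 0.0017 heading -0.0343 tilt z [ 0.0074  0.0046 -1.    ] q [ 0.54 -0.01  1.81  0.    1.34  0.57]
```

View pics/s2.png

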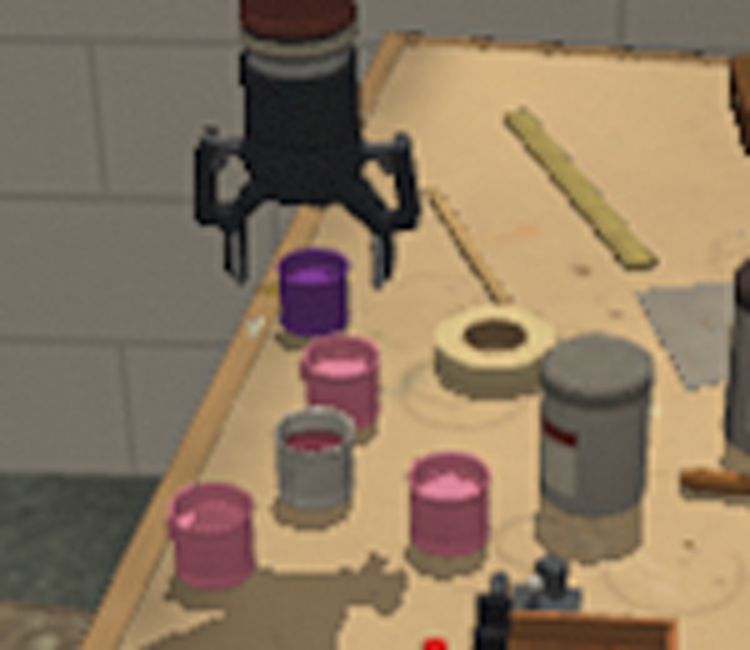

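The gripper is above the plum tin with the jaws along x, and its neighbours are clear. Descending.

{"op": "step_arm", "data": {"targets": [-0.003,0.002,0.03,0,-0.003,0.002,0.055,0,-0.003,0.002,0.055,0,-0.003,0.002,0.055,0,-0.003,0.002,0.055,0]}}

```text
t: 2.87
tool_pos: [0.4459, 0.3514, 0.0955]
tool_rot: [-3.141, 0.05, -0.0]
contact_force: [0.9, 0.7, 0.3]
opening: 0.0854
```

Run:
```python
from h import *
rel((.449,.353,.020),-.036)
p=imaging.get_image('top');save(p,'t3.png',(160,195,260,285),6)
```

```text
rel [ 0.003  -0.0017  0.0755] roll 0.0043 heading -0.0317 tilt z [ 1.e-04  2.e-04 -1.e+00] q [0.54 0.04 1.86 0.   1.24 0.57]
```

View pics/t3.png

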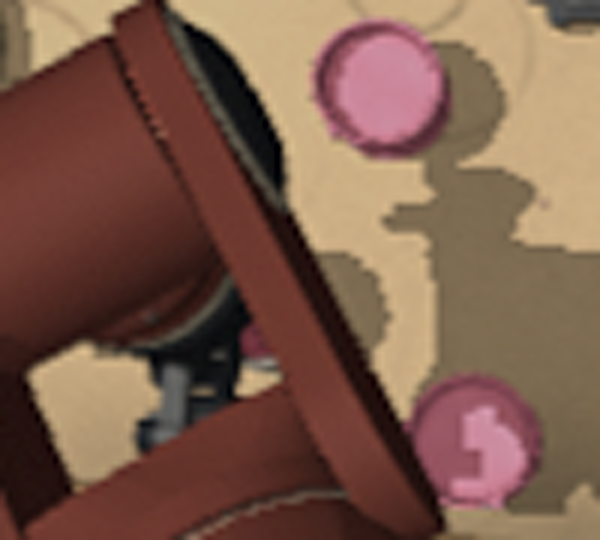

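The arm hides the tin from above, but the position is good, so I continue down.

{"op": "step_arm", "data": {"targets": [0.003,-0.002,0.025,0,0.003,-0.002,0.05,0,0.003,-0.002,0.07,0,0.003,-0.002,0.076,0,0.003,-0.002,0.076,0,0.003,-0.002,0.076,0,0.003,-0.002,0.076,0]}}

```text
t: 3.5
tool_pos: [0.4513, 0.3546, 0.0227]
tool_rot: [-3.138, 0.05, -0.008]
contact_force: [0.6, 0.1, 0.1]
opening: 0.0852
```

Run:
```python
from h import *
rel((.449,.353,.020),-.036)
p=imaging.get_image('side');save(p,'s4.png',(230,150,310,230),7)
```

```text
rel [-0.0023  0.0017  0.0026] roll 0.0041 heading -0.0319 tilt z [ 0.0049  0.003  -1.    ] q [0.54 0.15 1.88 0.   1.1  0.57]
```

View pics/s4.png

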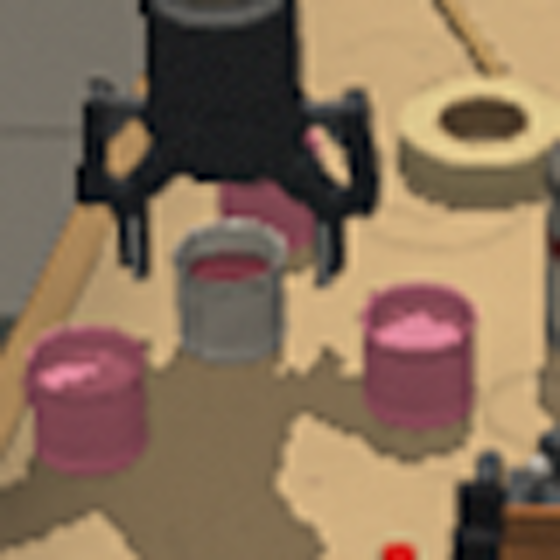

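The fingers straddle the tin, with their tips about half-way up. Closing.

{"op": "step_arm", "data": {"targets": [-0.002,0.002,0.002,0,-0.002,0.002,0.002,0,-0.002,0.002,0.002,0,-0.002,0.002,0.002,0,-0.002,0.002,0.002,0,-0.002,0.002,0.002,0,-0.002,0.002,0.002,0,-0.002,0.002,0.002,0], "grip": 0.04, "force": 40}}

```text
t: 4.22
tool_pos: [0.4498, 0.3531, 0.0219]
tool_rot: [-3.137, 0.05, -0.01]
contact_force: [-1.4, -0.8, 6.0]
opening: 0.056
```

Run:
```python
from h import *
rel((.449,.353,.11),-.036)
```

```text
rel [-0.0003 -0.0002 -0.0881] roll 0.0042 heading -0.0318 tilt z [ 0.0062  0.0038 -1.    ] q [0.54 0.15 1.89 0.   1.1  0.57]
```

{"op": "step_arm", "data": {"targets": [0,0,-0.02,0.004,0,0,-0.05,0.004,0,0,-0.09,0.004,0,0,-0.11,0.004,0,0,-0.11,0.004,0,0,-0.11,0.004,0,0,-0.11,0.004]}}

```text
t: 4.8
tool_pos: [0.448, 0.3519, 0.1298]
tool_rot: [-3.139, 0.056, -0.005]
contact_force: [0.4, -0.6, -2.4]
opening: 0.0563
```

Run:
```python
from h import *
rel((.653,.142,.13),-.036)
p=imaging.get_image('side');save(p,'s5.png',(200,100,340,230),5)
```

```text
rel [0.2124 0.2024 0.    ] roll 0.0002 heading -0.0358 tilt z [ 0.0032  0.002  -1.    ] q [0.54 0.   1.84 0.   1.3  0.57]
```

View pics/s5.png

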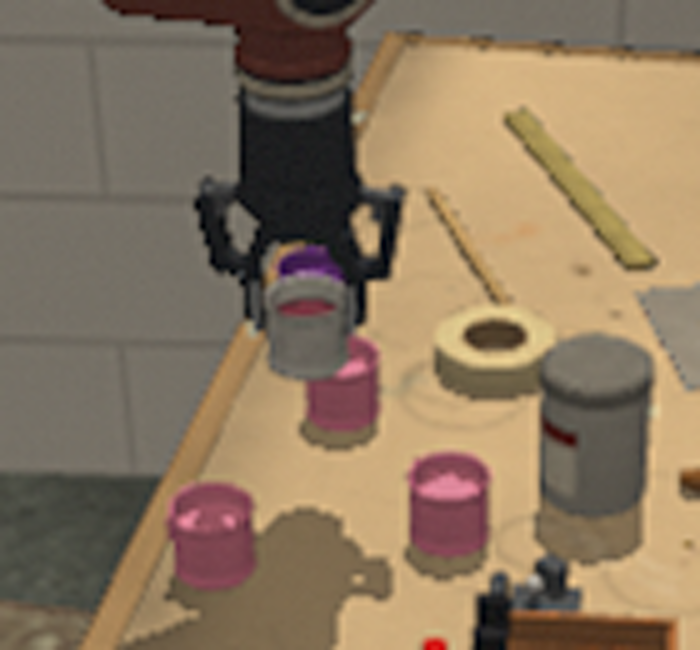

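The tin is held upright. Carrying it over to the pad.

{"op": "step_arm", "data": {"targets": [0.02,0.02,0,0,0.045,0.043,0,0,0.07,0.067,0,0,0.095,0.09,0,0,0.12,0.115,0,0,0.145,0.138,0,0,0.17,0.162,0,0,0.195,0.186,0,0,0.212,0.202,0,0,0.212,0.202,0,0,0.212,0.202,0,0,0.212,0.202,0,0]}}

```text
t: 5.85
tool_pos: [0.6506, 0.1424, 0.1267]
tool_rot: [-3.14, 0.056, 0.004]
contact_force: [-0.9, 0.6, -2.5]
opening: 0.0557
```

Run:
```python
from h import *
rel((.653,.142,.06),-.036)
p=imaging.get_image('top');save(p,'t6.png',(235,135,365,225),6)
p=imaging.get_image('side');save(p,'s6.png',(240,150,360,290),4)
```

```text
rel [0.0025 0.0004 0.0667] roll 0.0001 heading -0.0359 tilt z [-0.0023  0.0014 -1.    ] q [0.1  0.23 1.6  0.   1.32 0.14]
```

View pics/t6.png

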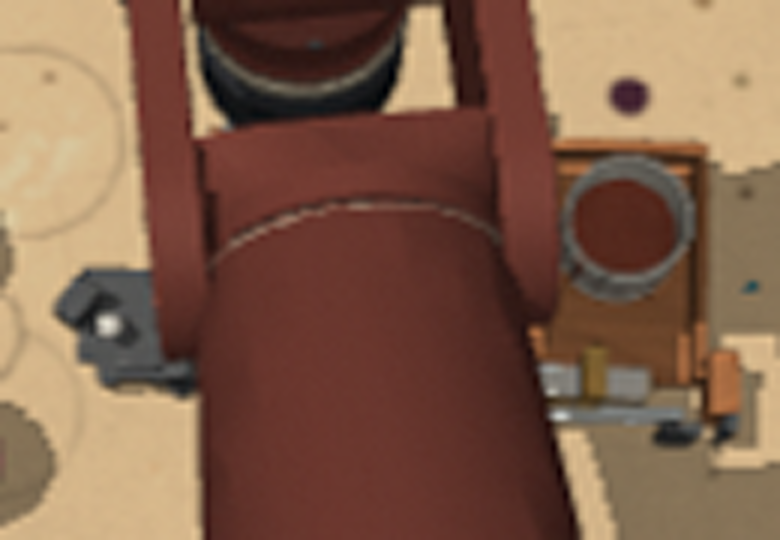

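View pics/s6.png

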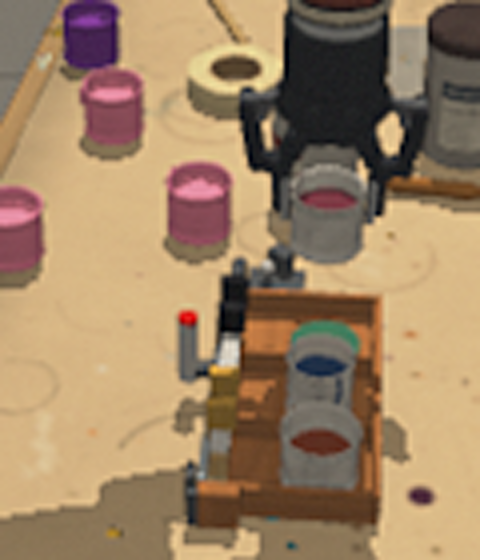

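Run:
```python
from h import *
p=imaging.get_image('side')
print(world(p,(329.5/4-.5+240,183.5/4-.5+150),z=.155))
print([ (np.round(a['uv'],1),world(p,a['uv'],z=.13).round(3)) for a in imaging.mark_of('tin_mid',p)[:4]])
print('pad top edge etc', world(p,(324/4-.5+240,322/4-.5+150),z=.01))
rel((.653,.142,.06),-.036)
```

```text
[0.65030886 0.15283108 0.155     ]
[(array([272.5, 175.4]), array([0.491, 0.296, 0.13 ])), (array([322.2, 199.5]), array([0.652, 0.167, 0.13 ])), (array([257.8, 159.4]), array([0.432, 0.397, 0.13 ])), (array([294.9, 249.7]), array([ 0.579, -0.065,  0.13 ]))]
pad top edge etc [0.65203022 0.16869266 0.01      ]
rel [0.0017 0.0013 0.0687] roll 0.0017 heading -0.0343 tilt z [ 0.0011  0.0013 -1.    ] q [0.1  0.23 1.6  0.   1.32 0.14]
```

Run:
```python
from h import *
p=imaging.get_image('side')
f,cx,cy=K(p);d=p['depth'];v,u=np.mgrid[0:420,0:560]
P=np.stack([(u-cx)/f*d,(v-cy)/f*d,d],-1)-np.array(p['t']);P=P@np.array(p['R'])
for r in range(186,218,2): print(r,[tuple((P[r,c]*1000).astype(int)) for c in (314,318,322,326,330)])
save(p,'s7.png',(295,175,350,225),11)
```

```text
186 [(np.int64(625), np.int64(130), np.int64(202)), (np.int64(641), np.int64(325), np.int64(73)), (np.int64(655), np.int64(331), np.int64(70)), (np.int64(669), np.int64(336), np.int64(67)), (np.int64(670), np.int64(122), np.int64(209))]
188 [(np.int64(625), np.int64(129), np.int64(195)), (np.int64(642), np.int64(325), np.int64(65)), (np.int64(655), np.int64(329), np.int64(63)), (np.int64(669), np.int64(333), np.int64(61)), (np.int64(671), np.int64(128), np.int64(198))]
190 [(np.int64(628), np.int64(328), np.int64(54)), (np.int64(642), np.int64(323), np.int64(58)), (np.int64(655), np.int64(328), np.int64(56)), (np.int64(669), np.int64(333), np.int64(52)), (np.int64(687), np.int64(407), np.int64(3))]
192 [(np.int64(629), np.int64(328), np.int64(46)), (np.int64(638), np.int64(173), np.int64(152)), (np.int64(650), np.int64(171), np.int64(154)), (np.int64(662), np.int64(174), np.int64(152)), (np.int64(686), np.int64(391), np.int64(5))]
194 [(np.int64(626), np.int64(154), np.int64(158)), (np.int64(639), np.int64(167), np.int64(149)), (np.int64(651), np.int64(172), np.int64(146)), (np.int64
[... 2010 characters left out ...]
(np.int64(628), np.int64(130), np.int64(109)), (np.int64(640), np.int64(121), np.int64(116)), (np.int64(651), np.int64(117), np.int64(119)), (np.int64(663), np.int64(123), np.int64(115)), (np.int64(676), np.int64(131), np.int64(110))]
214 [(np.int64(630), np.int64(258), np.int64(5)), (np.int64(640), np.int64(121), np.int64(109)), (np.int64(652), np.int64(119), np.int64(110)), (np.int64(664), np.int64(123), np.int64(108)), (np.int64(684), np.int64(266), np.int64(1))]
216 [(np.int64(631), np.int64(254), np.int64(0)), (np.int64(644), np.int64(251), np.int64(2)), (np.int64(657), np.int64(257), np.int64(0)), (np.int64(671), np.int64(255), np.int64(0)), (np.int64(684), np.int64(251), np.int64(4))]
```

View pics/s7.png

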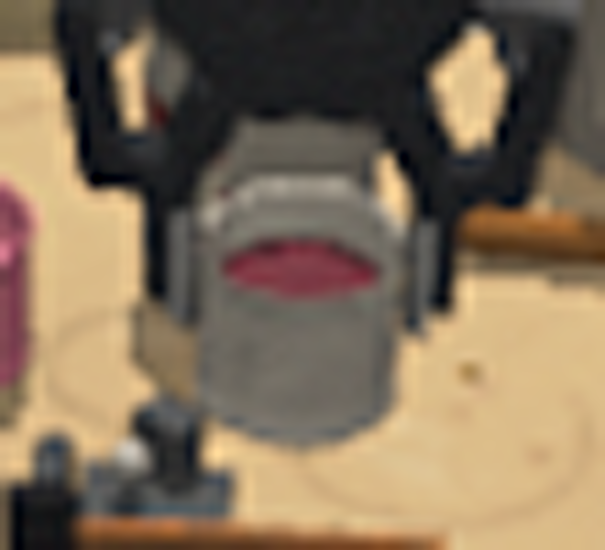

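Side-camera depth puts the tin about 3 mm to +y of the tool centre, so I'll correct for that while lowering.

Run:
```python
from h import *
rel((.653,.1395,.05),-.036)
```

```text
rel [0.0015 0.0037 0.0789] roll 0.0015 heading -0.0345 tilt z [ 0.0015  0.0013 -1.    ] q [0.1  0.23 1.6  0.   1.32 0.14]
```

{"op": "step_arm", "data": {"targets": [0.001,0.004,0.015,0.001,0.001,0.004,0.035,0.001,0.001,0.004,0.055,0.001,0.001,0.004,0.072,0.001,0.001,0.004,0.079,0.001,0.001,0.004,0.079,0.001,0.001,0.004,0.079,0.001,0.001,0.004,0.079,0.001]}}

```text
t: 6.77
tool_pos: [0.6534, 0.1394, 0.0513]
tool_rot: [-3.139, 0.055, -0.006]
contact_force: [0.2, -0.8, -1.3]
opening: 0.0558
```

Run:
```python
from h import *
rel((.653,.1395,.032),-.036)
p=imaging.get_image('side')
save(p,'s8.png',(270,180,360,270),7)
```

```text
rel [-0.0005 -0.0001  0.0193] roll 0.0007 heading -0.0353 tilt z [ 0.0039  0.0015 -1.    ] q [0.1  0.31 1.64 0.   1.19 0.13]
```

View pics/s8.png

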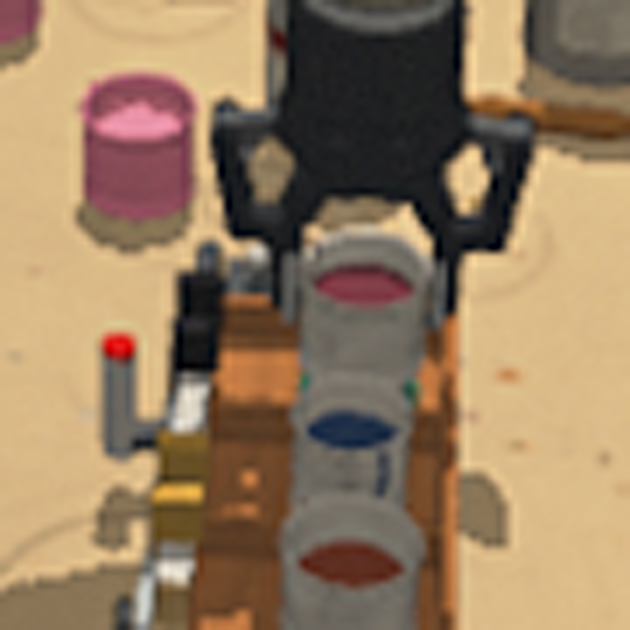

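The tin is over the pad and inside the cell, with green showing symmetrically on both sides. Lowering it the last 19 mm.

{"op": "step_arm", "data": {"targets": [0,0,0.006,0.001,0,0,0.011,0.001,0,0,0.015,0.001,0,0,0.018,0.001,0,0,0.0195,0.001,0,0,0.0195,0.001,0,0,0.0195,0.001]}}

```text
t: 7.4
tool_pos: [0.6538, 0.1394, 0.032]
tool_rot: [-3.139, 0.057, -0.007]
contact_force: [-1.1, 0.5, -2.4]
opening: 0.0557
```

{"op": "step_arm", "data": {"targets": [0,0,0.0015,0,0,0,0.0025,0,0,0,0.003,0,0,0,0.003,0]}}

```text
t: 7.73
tool_pos: [0.6546, 0.1395, 0.0319]
tool_rot: [-3.139, 0.057, -0.009]
contact_force: [-6.3, -1.2, 11.5]
opening: 0.0559
```

It is on the pad. I'll relax the push and release.

{"op": "step_arm", "data": {"targets": [-0.001,0,-0.001,0,-0.001,0,-0.001,0,-0.001,0,-0.001,0]}}

```text
t: 7.98
tool_pos: [0.6536, 0.1396, 0.0328]
tool_rot: [-3.139, 0.057, -0.009]
contact_force: [0.6, -0.2, -1.8]
opening: 0.0559
```

{"op": "step_arm", "data": {"targets": [0,0,0,0,0,0,0,0,0,0,0,0,0,0,0,0,0,0,0,0], "grip": 0.075}}

```text
t: 8.4
tool_pos: [0.6537, 0.1396, 0.0329]
tool_rot: [-3.139, 0.057, -0.009]
contact_force: [-0.4, -0.7, 0.5]
opening: 0.075
```

Run:
```python
from h import *
rel((.653,.1395,.14),-.036)
p=imaging.get_image('side')
save(p,'s9.png',(270,180,360,270),7)
```

```text
rel [-1.000e-04 -1.000e-04 -1.072e-01] roll -0.0002 heading -0.0362 tilt z [ 0.006   0.0017 -1.    ] q [0.1  0.33 1.64 0.   1.16 0.13]
```

View pics/s9.png

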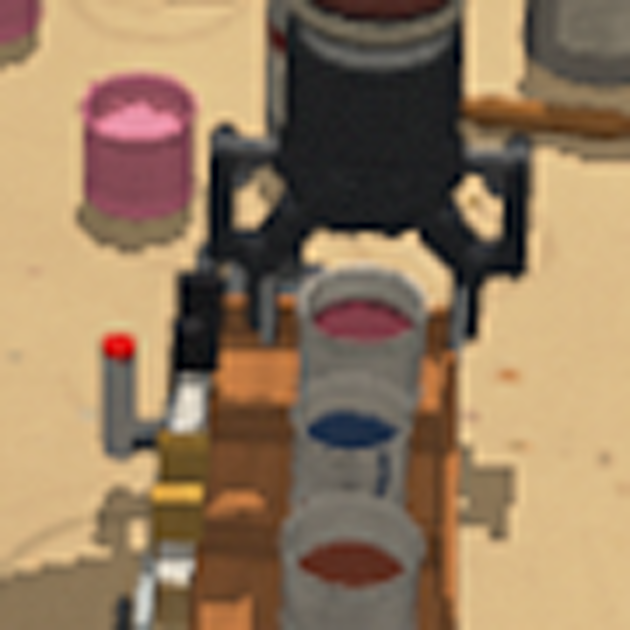

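Released, and the fingers are clear on both sides. Raising straight up.

{"op": "step_arm", "data": {"targets": [0,0,-0.015,0,0,0,-0.04,0,0,0,-0.075,0,0,0,-0.11,0,0,0,-0.14,0,0,0,-0.14,0,0,0,-0.14,0]}}

```text
t: 9.03
tool_pos: [0.655, 0.1396, 0.178]
tool_rot: [-3.138, 0.057, -0.021]
contact_force: [0.1, 0.7, -0.9]
opening: 0.075
```

Run:
```python
from h import *
rel((.42,.0,.20),1.535)
p=imaging.get_image('side')
save(p,'s10.png',(270,180,360,270),7)
```

```text
rel [-0.2294  0.1479 -0.0256] roll -1.5712 heading -0.0362 tilt z [ 0.0137  0.0025 -0.9999] q [0.1  0.18 1.56 0.   1.38 0.13]
```

View pics/s10.png

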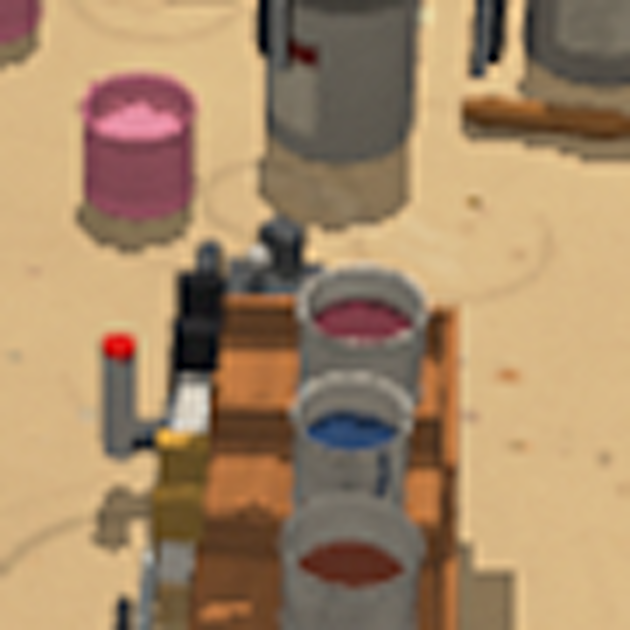

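{"op": "step_arm", "data": {"targets": [-0.23,0.148,-0.025,-1.571,-0.23,0.148,-0.025,-1.571,-0.23,0.148,-0.025,-1.571,-0.23,0.148,-0.025,-1.571,-0.23,0.148,-0.025,-1.571,-0.23,0.148,-0.025,-1.571,-0.23,0.148,-0.025,-1.571,-0.23,0.148,-0.025,-1.571,-0.23,0.148,-0.025,-1.571,-0.23,0.148,-0.025,-1.571,-0.23,0.148,-0.025,-1.571,-0.23,0.148,-0.025,-1.571]}}

```text
t: 10.08
tool_pos: [0.4169, -0.0001, 0.1958]
tool_rot: [2.33, 2.105, 0.009]
contact_force: [0.7, -0.4, 0.3]
opening: 0.0751
```

Run:
```python
from h import *
rel((.42,.0,.20),1.535)
p=imaging.get_image('top')
save(p,'t11.png',(235,140,365,230),6)
```

```text
rel [ 0.0004  0.0031 -0.0042] roll -0.0654 heading 1.4696 tilt z [ 0.0055  0.0025 -1.    ] q [-0.18 -0.47  2.12  0.    1.49 -1.65]
```

View pics/t11.png

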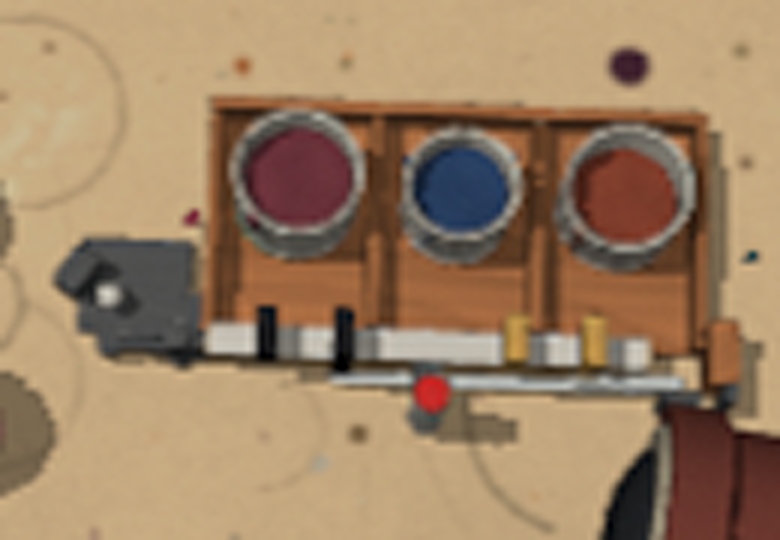

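Run:
```python
from h import *
p=imaging.get_image('top')
T=lambda c,z:world(p,((c[0]+.5)/6-.5+235,(c[1]+.5)/6-.5+140),z=z).round(4)
print('tin',T((297.5,173),.06))
R=np.array(p['R']);t=np.array(p['t'])
f,cx,cy=K(p);d=p['depth'];v,u=np.mgrid[0:420,0:560]
P=(np.stack([(u-cx)/f*d,(v-cy)/f*d,d],-1)-t)@R
def reg(u0,v0,u1,v1,z0,z1):
    s=P[v0:v1,u0:u1].reshape(-1,3);return s[(s[:,2]>z0)&(s[:,2]<z1)]
for n,c in dict(bk1=267,bk2=344,br1=516,br2=594).items():
    a=int(c/6+235); s=reg(a-4,188,a+5,206,.048,.075); print(n,len(s),s.mean(0).round(4),s.min(0).round(4),s.max(0).round(4),'top px',T((c,337),.062))
s=reg(270,155,300,185,.05,.07);print('tin d',((s.min(0)+s.max(0))/2).round(4),s.mean(0).round(4))
rel((.577,.036,.13),1.535)
```

```text
tin [0.6517 0.141  0.06  ]
bk1 35 [0.5789 0.1557 0.0607] [0.5695 0.1518 0.0521] [0.5903 0.1598 0.0654] top px [0.577  0.1542 0.062 ]
bk2 35 [0.5783 0.1216 0.0609] [0.568  0.1177 0.051 ] [0.5902 0.1257 0.0652] top px [0.577  0.1206 0.062 ]
br1 35 [0.5767 0.0461 0.0606] [0.5657 0.0413 0.0497] [0.5877 0.0514 0.0643] top px [0.5772 0.0456 0.062 ]
br2 40 [0.5748 0.0125 0.0594] [0.5652 0.0075 0.0485] [0.5853 0.0171 0.0649] top px [0.5773 0.0117 0.062 ]
tin d [0.6528 0.1428 0.0573] [0.6549 0.1429 0.0578]
rel [0.0528 0.1548 0.0669] roll -0.0716 heading 1.4634 tilt z [ 0.0056  0.0024 -1.    ] q [-0.18 -0.47  2.12  0.    1.49 -1.64]
```

The tin is centred on the pad within about 2 mm. Next is the brass catch.

{"op": "step_arm", "data": {"targets": [0.053,0.155,0.067,-0.072,0.053,0.155,0.067,-0.072,0.053,0.155,0.067,-0.072,0.053,0.155,0.067,-0.072,0.053,0.155,0.067,-0.072,0.053,0.155,0.067,-0.072,0.053,0.155,0.067,-0.072,0.053,0.155,0.067,-0.072], "grip": 0.072}}

```text
t: 10.85
tool_pos: [0.5764, 0.0361, 0.1298]
tool_rot: [2.261, 2.179, 0.008]
contact_force: [0.3, 0.0, -0.4]
opening: 0.072
```

Run:
```python
from h import *
rel((.577,.036,.09),1.535)
p=imaging.get_image('side')
save(p,'s12.png',(250,180,350,290),6)
```

```text
rel [-0.0002  0.0004  0.0398] roll -0.0011 heading 1.5339 tilt z [ 0.0049  0.0024 -1.    ] q [-0.07  0.02  1.82  0.    1.3  -1.6 ]
```

View pics/s12.png

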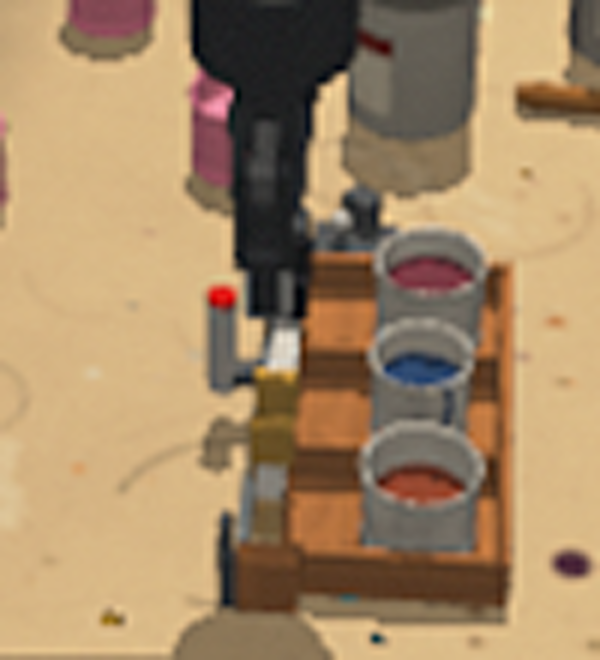

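The jaws are aligned with the gate and above the brass lugs. Descending.

{"op": "step_arm", "data": {"targets": [0,0,0.015,0,0,0,0.035,0,0,0,0.055,0,0,0,0.07,0,0,0,0.08,0,0,0,0.086,0,0,0,0.086,0,0,0,0.086,0]}}

```text
t: 11.57
tool_pos: [0.5774, 0.0361, 0.0455]
tool_rot: [2.26, 2.177, 0.011]
contact_force: [-0.1, 0.4, 0.2]
opening: 0.0723
```

Run:
```python
from h import *
rel((.577,.036,.042),1.535)
p=imaging.get_image('side')
save(p,'s13.png',(250,180,350,290),6)
```

```text
rel [-0.0001 -0.0005  0.0035] roll -0.0014 heading 1.5336 tilt z [ 0.0075  0.0022 -1.    ] q [-0.07  0.13  1.86  0.    1.14 -1.6 ]
```

View pics/s13.png

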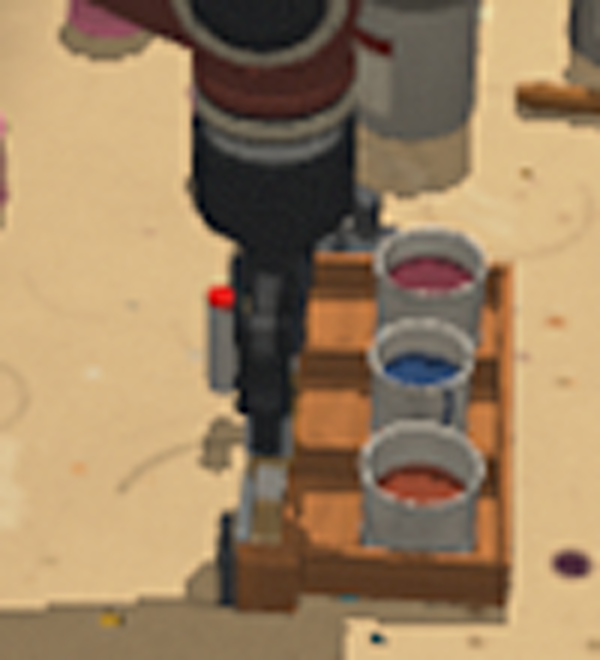

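{"op": "step_arm", "data": {"targets": [0,0,0.003,0,0,0,0.003,0,0,0,0.003,0,0,0,0.003,0,0,0,0.003,0,0,0,0.003,0,0,0,0.003,0,0,0,0.003,0,0,0,0.003,0,0,0,0.003,0], "grip": 0.02, "force": 40}}

```text
t: 12.45
tool_pos: [0.579, 0.0361, 0.0444]
tool_rot: [2.257, 2.176, 0.014]
contact_force: [-0.9, -0.1, 5.8]
opening: 0.0278
```

{"op": "step_arm", "data": {"targets": [0,0,0,0,0,0,0,0,0,0,0,0,0,0,0,0], "grip": 0.02, "force": 60}}

```text
t: 12.78
tool_pos: [0.5791, 0.0364, 0.0445]
tool_rot: [2.257, 2.177, 0.014]
contact_force: [-1.5, 1.4, 3.6]
opening: 0.0262
```

{"op": "step_arm", "data": {"targets": [0,0,0,0,0,0,0,0,0,0,0,0,0,0,0,0,0,0,0,0], "grip": 0.072}}

```text
t: 13.2
tool_pos: [0.579, 0.0365, 0.0443]
tool_rot: [2.258, 2.177, 0.015]
contact_force: [-0.4, -0.2, -0.1]
opening: 0.0722
```

{"op": "step_arm", "data": {"targets": [0,0,-0.015,0,0,0,-0.04,0,0,0,-0.07,0,0,0,-0.09,0,0,0,-0.09,0,0,0,-0.09,0]}}

```text
t: 13.7
tool_pos: [0.5791, 0.0363, 0.136]
tool_rot: [2.256, 2.175, 0.018]
contact_force: [-0.2, 0.8, 0.3]
opening: 0.0722
```

Run:
```python
from h import *
rel((.579,.145,.13),1.535)
p=imaging.get_image('side')
save(p,'s14.png',(250,180,350,290),6)
```

```text
rel [ 0.1087 -0.0042  0.0063] roll -0.0007 heading 1.5343 tilt z [ 0.014   0.0025 -0.9999] q [-0.07  0.02  1.81  0.    1.3  -1.6 ]
```

View pics/s14.png

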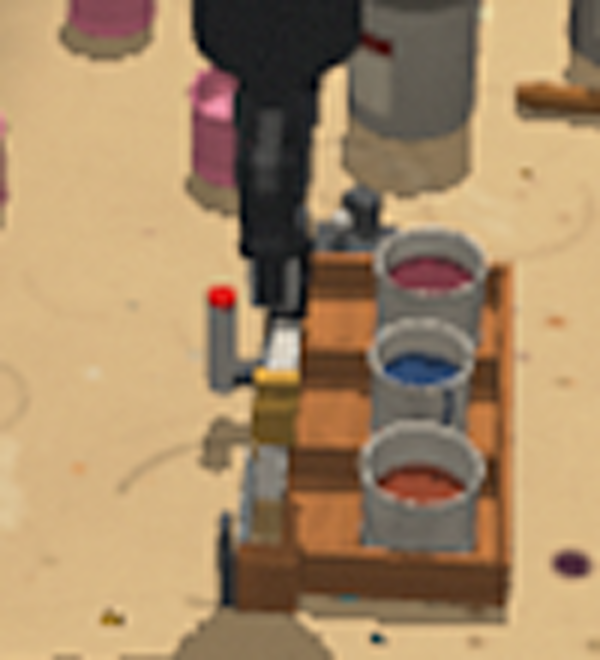

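The brass lugs are together. Next is the black catch.

{"op": "step_arm", "data": {"targets": [0.03,-0.001,0,0,0.06,-0.001,0,0,0.09,-0.001,0,0,0.109,-0.001,0,0,0.109,-0.001,0,0,0.109,-0.001,0,0,0.109,-0.001,0,0]}}

```text
t: 14.33
tool_pos: [0.5799, 0.1447, 0.1327]
tool_rot: [2.259, 2.178, 0.011]
contact_force: [-0.4, -0.2, 0.5]
opening: 0.0719
```

Run:
```python
from h import *
rel((.579,.145,.045),1.535)
p=imaging.get_image('side')
save(p,'s15.png',(250,180,350,290),6)
```

```text
rel [ 0.0001 -0.0016  0.0877] roll -0.0007 heading 1.5343 tilt z [ 0.0077  0.0018 -1.    ] q [ 0.12  0.06  1.77  0.    1.3  -1.41]
```

View pics/s15.png

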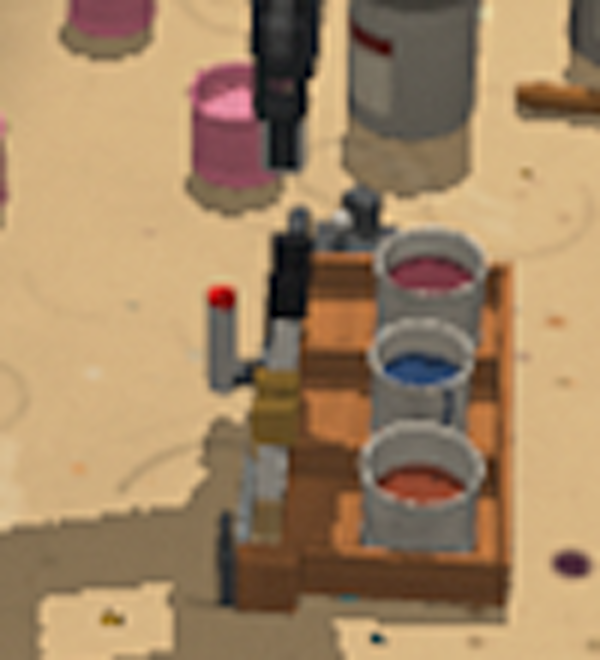

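{"op": "step_arm", "data": {"targets": [0,-0.001,0.015,0,0,-0.001,0.035,0,0,-0.001,0.055,0,0,-0.001,0.07,0,0,-0.001,0.08,0,0,-0.001,0.087,0,0,-0.001,0.087,0,0,-0.001,0.087,0], "grip": 0.067}}

```text
t: 15.05
tool_pos: [0.5802, 0.1442, 0.0464]
tool_rot: [2.26, 2.176, 0.012]
contact_force: [-0.3, -0.1, 0.6]
opening: 0.0669
```

Run:
```python
from h import *
rel((.579,.145,.045),1.535)
p=imaging.get_image('side')
save(p,'s16.png',(250,180,350,290),6)
```

```text
rel [ 0.0008 -0.0012  0.0014] roll -0.0021 heading 1.5329 tilt z [ 0.0086  0.002  -1.    ] q [ 0.12  0.17  1.82  0.    1.15 -1.41]
```

View pics/s16.png

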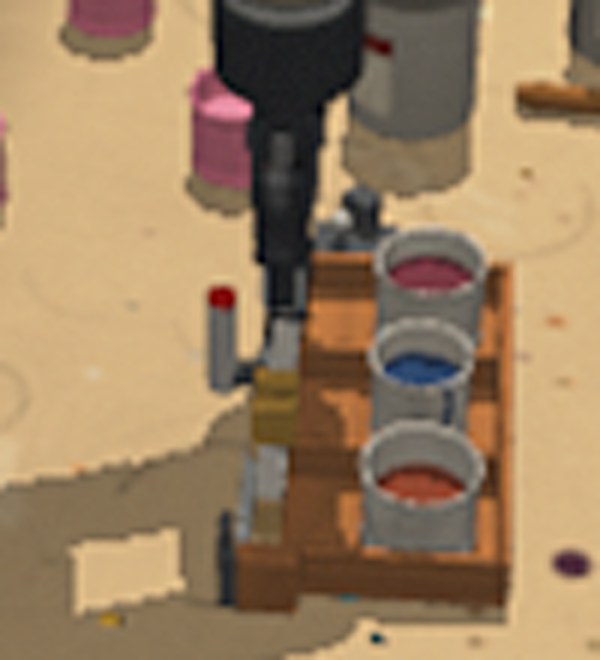

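{"op": "step_arm", "data": {"targets": [0.001,-0.001,0.001,0,0.001,-0.001,0.001,0,0.001,-0.001,0.001,0,0.001,-0.001,0.001,0,0.001,-0.001,0.001,0,0.001,-0.001,0.001,0,0.001,-0.001,0.001,0,0.001,-0.001,0.001,0,0.001,-0.001,0.001,0,0.001,-0.001,0.001,0,0.001,-0.001,0.001,0,0.001,-0.001,0.001,0], "grip": 0.02, "force": 60}}

```text
t: 16.1
tool_pos: [0.5809, 0.1465, 0.048]
tool_rot: [2.258, 2.176, 0.018]
contact_force: [-1.7, 2.2, 5.4]
opening: 0.0261
```

{"op": "step_arm", "data": {"targets": [0,0,0,0,0,0,0,0,0,0,0,0,0,0,0,0,0,0,0,0], "grip": 0.067}}

```text
t: 16.52
tool_pos: [0.5807, 0.1466, 0.0479]
tool_rot: [2.258, 2.176, 0.018]
contact_force: [0.3, -0.1, -0.9]
opening: 0.067
```

{"op": "step_arm", "data": {"targets": [0,0,-0.015,0,0,0,-0.04,0,0,0,-0.07,0,0,0,-0.1,0,0,0,-0.12,0,0,0,-0.12,0,0,0,-0.12,0]}}

```text
t: 17.1
tool_pos: [0.5802, 0.1463, 0.1694]
tool_rot: [2.257, 2.175, 0.023]
contact_force: [-0.5, 0.7, -0.4]
opening: 0.0669
```

Run:
```python
from h import *
rel((.42,.083,.18),1.535)
p=imaging.get_image('side')
save(p,'s17.png',(250,180,350,290),6)
```

```text
rel [-0.0692 -0.1575 -0.0133] roll -0.0013 heading 1.5337 tilt z [ 0.0155  0.0047 -0.9999] q [ 0.12  0.02  1.75  0.    1.35 -1.41]
```

View pics/s17.png

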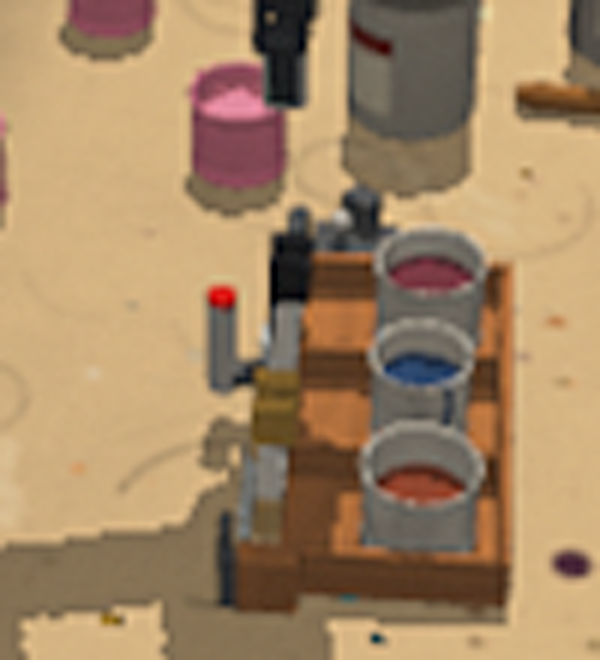

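Both readings match. I'll back off so the top camera can check the lugs.

{"op": "step_arm", "data": {"targets": [-0.02,-0.04,-0.01,0,-0.04,-0.08,-0.01,0,-0.06,-0.12,-0.01,0,-0.07,-0.158,-0.01,0,-0.07,-0.158,-0.01,0,-0.07,-0.158,-0.01,0,-0.07,-0.158,-0.01,0]}}

```text
t: 17.73
tool_pos: [0.4181, 0.082, 0.1741]
tool_rot: [2.259, 2.176, 0.017]
contact_force: [-0.0, -0.0, 0.5]
opening: 0.0671
```

Run:
```python
from h import *
p=imaging.get_image('top')
save(p,'t18.png',(235,140,365,230),6)
T=lambda c,z:world(p,((c[0]+.5)/6-.5+235,(c[1]+.5)/6-.5+140),z=z).round(4)
R=np.array(p['R']);t=np.array(p['t'])
f,cx,cy=K(p);d=p['depth'];v,u=np.mgrid[0:420,0:560]
P=(np.stack([(u-cx)/f*d,(v-cy)/f*d,d],-1)-t)@R
s=P[195:212,298:316].reshape(-1,3);s=s[(s[:,2]>.07)&(s[:,2]<.09)];print('post',len(s),s.mean(0))
rel((.548,.083,.13),1.535)
```

```text
post 30 [0.54756328 0.08540478 0.07916162]
rel [0.0054 0.1284 0.0462] roll -0.0013 heading 1.5337 tilt z [ 0.0115  0.0044 -0.9999] q [ 0.02 -0.43  2.12  0.    1.43 -1.52]
```

View pics/t18.png

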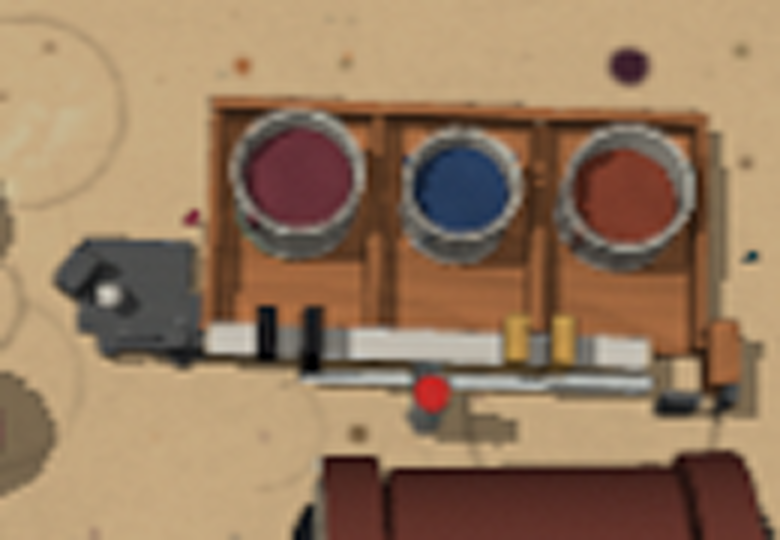

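Both catches are fully together: the lug spacing is about 20 mm, down from 34 mm, at (267/312,337) and (516/563,337). Going to the post.

{"op": "step_arm", "data": {"targets": [0.004,0.04,0,0,0.004,0.08,0.02,0,0.004,0.11,0.04,0,0.004,0.128,0.046,0,0.004,0.128,0.046,0,0.004,0.128,0.046,0,0.004,0.128,0.046,0], "grip": 0.055}}

```text
t: 18.37
tool_pos: [0.5478, 0.0819, 0.1299]
tool_rot: [2.259, 2.177, 0.017]
contact_force: [0.2, 0.4, 0.3]
opening: 0.0548
```

Run:
```python
from h import *
rel((.548,.0835,.045),1.535)
p=imaging.get_image('side')
save(p,'s19.png',(250,180,350,290),6)
```

```text
rel [ 0.0012 -0.0008  0.085 ] roll -0.0009 heading 1.5341 tilt z [ 0.0106  0.0044 -0.9999] q [ 0.01 -0.04  1.88  0.    1.29 -1.52]
```

View pics/s19.png

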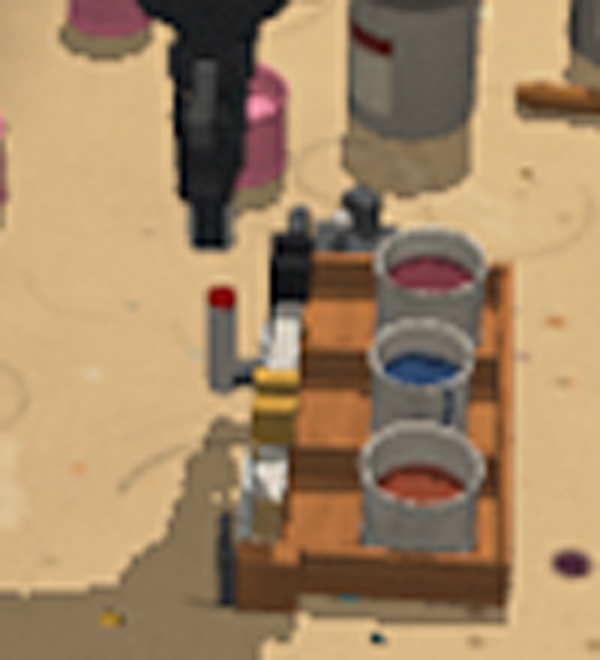

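{"op": "step_arm", "data": {"targets": [0.001,0,0.02,0,0.001,0,0.045,0,0.001,0,0.065,0,0.001,0,0.08,0,0.001,0,0.085,0,0.001,0,0.085,0,0.001,0,0.085,0]}}

```text
t: 19.0
tool_pos: [0.5491, 0.0834, 0.0468]
tool_rot: [2.257, 2.176, 0.02]
contact_force: [-1.1, -0.3, 0.8]
opening: 0.0548
```

{"op": "step_arm", "data": {"targets": [0,0,0,0,0,0,0,0,0,0,0,0,0,0,0,0,0,0,0,0,0,0,0,0,0,0,0,0], "grip": 0.005, "force": 60}}

```text
t: 19.58
tool_pos: [0.5504, 0.0843, 0.0484]
tool_rot: [2.256, 2.176, 0.025]
contact_force: [-0.6, 4.2, 5.9]
opening: 0.0145
```

Run:
```python
from h import *
rel((.548,.0835,.045),1.535)
p=imaging.get_image('side')
save(p,'s20.png',(250,180,350,290),6)
```

```text
rel [-0.0009 -0.0024  0.0034] roll -0.0006 heading 1.5344 tilt z [ 0.0164  0.006  -0.9998] q [ 0.02  0.07  1.92  0.01  1.14 -1.52]
```

View pics/s20.png

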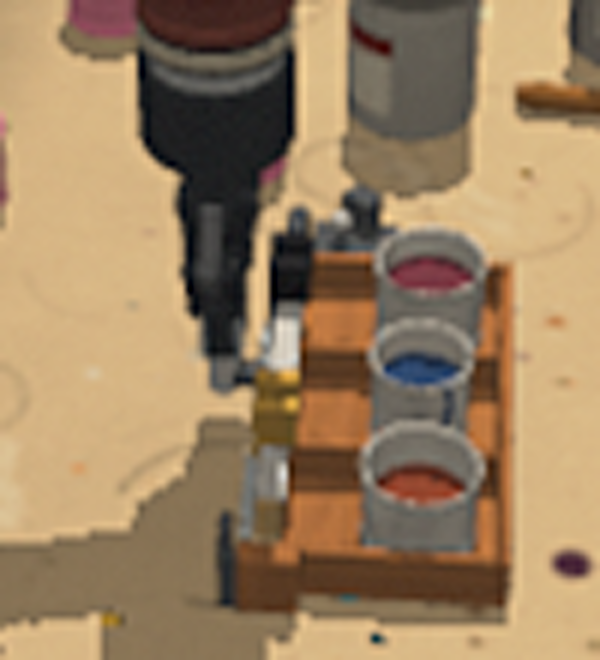

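The post is gripped (opening 14.5 mm on the 16 mm post). Computing the arc in tool axes, with the tool rolling half of the gate angle.

```bash
cat >> h.py <<'E'
H=np.array([.5806,.195])
def gang(xy):
    r=np.array(xy)-H; r=Rn.from_euler('z',.036).as_matrix()[:2,:2]@r
    a0=np.arctan2(-.112,-.03); return (a0-np.arctan2(r[1],r[0]))%(2*np.pi), np.hypot(*r)
def arc(ths,zt,k=.5):
    o=monitor.get_obs();R=Rn.from_rotvec(o['tool_rot']).as_matrix();h=np.arctan2(R[1,0],R[0,0])
    print('now th,rad',gang(o['tool_pos'][:2]),'z',o['tool_pos'][2],'op',o['opening'],'F',o['contact_force'].round(1),'heading',h.round(3))
    for th in ths:
        c,s=np.cos(th),np.sin(th); r=np.array([-.03*c-.112*s,.03*s-.112*c]); g=Rn.from_euler('z',-.036).as_matrix()[:2,:2]@r+H
        d=R.T@(np.array([g[0],g[1],zt])-o['tool_pos']); print(round(th,3),d.round(3).tolist(), round(h-(1.535-k*th),3))
E
python3 - <<'E'
from h import *
arc(np.arange(.05,.56,.05),.047)
E
```

```text
now th,rad (np.float64(6.251747019967653), np.float64(0.11478103799949392)) z 0.04838606871479888 op 0.014062467317370746 F [-0.6  4.6  5.6] heading 1.534
0.05 [0.001, -0.009, 0.001] 0.024
0.1 [0.003, -0.015, 0.001] 0.049
0.15 [0.005, -0.02, 0.001] 0.074
0.2 [0.008, -0.025, 0.001] 0.099
0.25 [0.011, -0.031, 0.001] 0.124
0.3 [0.014, -0.036, 0.001] 0.149
0.35 [0.017, -0.04, 0.001] 0.174
0.4 [0.02, -0.045, 0.001] 0.199
0.45 [0.024, -0.05, 0.001] 0.224
0.5 [0.028, -0.054, 0.001] 0.249
0.55 [0.032, -0.058, 0.001] 0.274
```

{"op": "step_arm", "data": {"targets": [0.001,-0.006,0.001,0.025,0.003,-0.012,0.001,0.05,0.005,-0.018,0.001,0.075,0.008,-0.023,0.001,0.1,0.011,-0.029,0.001,0.125,0.014,-0.034,0.001,0.15,0.017,-0.038,0.001,0.175,0.02,-0.043,0.001,0.2,0.024,-0.048,0.001,0.225,0.028,-0.052,0.001,0.25]}}

```text
t: 20.47
tool_pos: [0.5017, 0.1121, 0.0484]
tool_rot: [2.506, 1.874, 0.028]
contact_force: [4.0, -7.7, 2.5]
opening: 0.0147
```

Run:
```python
from h import *
arc(np.arange(.5,1.06,.05),.047)
p=imaging.get_image('side')
save(p,'s21.png',(230,170,350,290),6)
```

```text
now th,rad (np.float64(0.46316840883208354), np.float64(0.11446132385992064)) z 0.04837309265840721 op 0.014686105296384089 F [ 4.  -7.7  2.5] heading 1.284
0.5 [0.001, -0.004, 0.001] -0.001
0.55 [0.004, -0.009, 0.001] 0.024
0.6 [0.007, -0.014, 0.001] 0.049
0.65 [0.01, -0.019, 0.001] 0.074
0.7 [0.014, -0.023, 0.001] 0.099
0.75 [0.018, -0.028, 0.001] 0.124
0.8 [0.022, -0.032, 0.001] 0.149
0.85 [0.026, -0.036, 0.001] 0.174
0.9 [0.031, -0.039, 0.001] 0.199
0.95 [0.035, -0.043, 0.001] 0.224
1.0 [0.04, -0.046, 0.001] 0.249
1.05 [0.045, -0.049, 0.001] 0.274
```

View pics/s21.png

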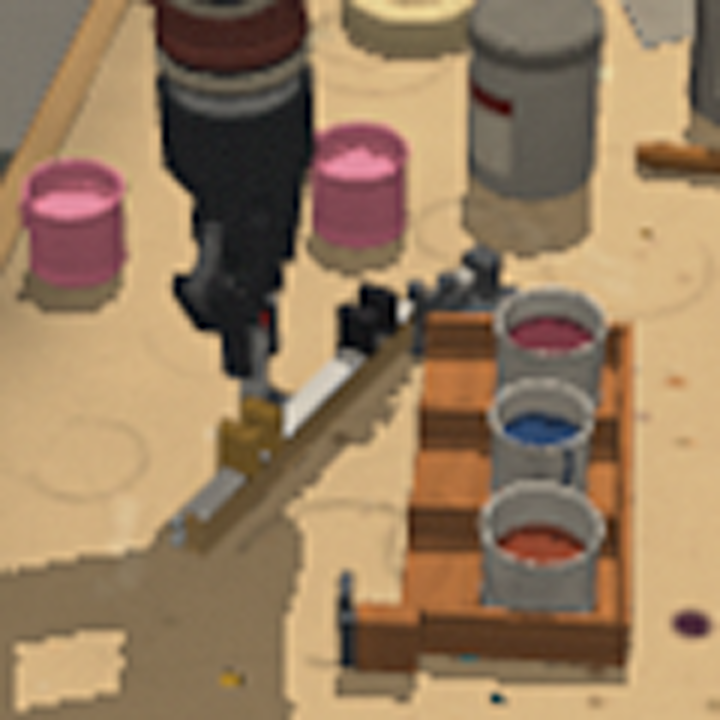

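The gate is opening cleanly and the catches cleared. Continuing through the detent.

{"op": "step_arm", "data": {"targets": [0.004,-0.009,0.001,0.025,0.007,-0.014,0.001,0.05,0.01,-0.019,0.001,0.075,0.014,-0.023,0.001,0.1,0.018,-0.028,0.001,0.125,0.022,-0.032,0.001,0.15,0.026,-0.036,0.001,0.175,0.031,-0.039,0.001,0.2,0.035,-0.043,0.001,0.225,0.04,-0.046,0.001,0.25,0.045,-0.049,0.001,0.275]}}

```text
t: 21.43
tool_pos: [0.468, 0.1688, 0.0483]
tool_rot: [2.741, 1.509, 0.03]
contact_force: [-0.4, -3.6, 7.2]
opening: 0.0146
```

Run:
```python
from h import *
arc(np.arange(1.05,1.66,.05),.047)
p=imaging.get_image('side')
save(p,'s22.png',(230,170,350,290),6)
```

```text
now th,rad (np.float64(1.0448129855070853), np.float64(0.1156411232282989)) z 0.048339522500773655 op 0.014612200430989273 F [-0.4 -3.6  7.2] heading 1.007
1.05 [0.0, -0.001, 0.001] -0.003
1.1 [0.004, -0.005, 0.001] 0.022
1.15 [0.009, -0.008, 0.001] 0.047
1.2 [0.013, -0.012, 0.001] 0.072
1.25 [0.018, -0.015, 0.001] 0.097
1.3 [0.023, -0.018, 0.001] 0.122
1.35 [0.028, -0.021, 0.001] 0.147
1.4 [0.033, -0.024, 0.001] 0.172
1.45 [0.039, -0.026, 0.001] 0.197
1.5 [0.044, -0.028, 0.001] 0.222
1.55 [0.049, -0.03, 0.001] 0.247
1.6 [0.055, -0.032, 0.001] 0.272
1.65 [0.061, -0.033, 0.001] 0.297
```

View pics/s22.png

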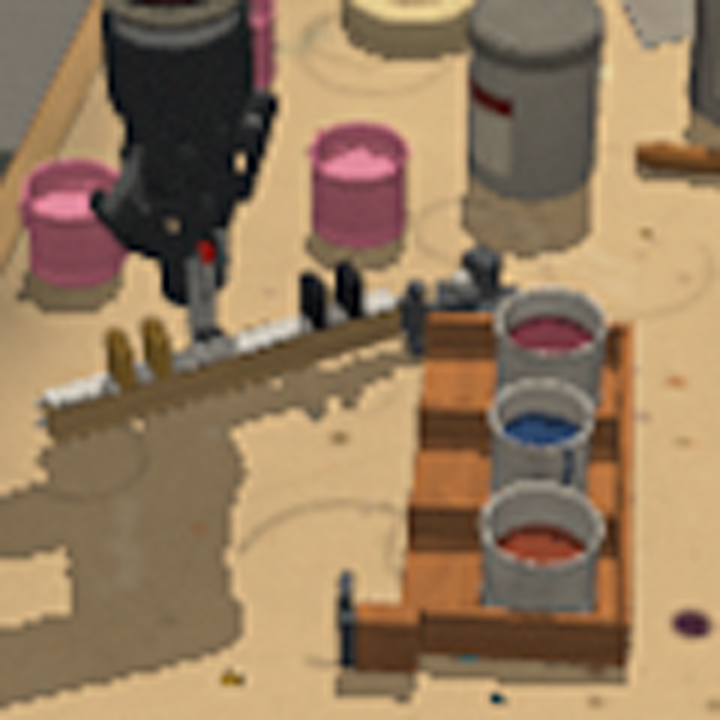

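{"op": "step_arm", "data": {"targets": [0.004,-0.005,0.001,0.025,0.009,-0.008,0.001,0.05,0.013,-0.012,0.001,0.075,0.018,-0.015,0.001,0.1,0.023,-0.018,0.001,0.125,0.028,-0.021,0.001,0.15,0.033,-0.024,0.001,0.175,0.039,-0.026,0.001,0.2,0.044,-0.028,0.001,0.225,0.049,-0.03,0.001,0.25,0.052,-0.031,0.001,0.26,0.052,-0.031,0.001,0.26]}}

```text
t: 22.48
tool_pos: [0.4679, 0.2297, 0.0483]
tool_rot: [2.917, 1.141, 0.023]
contact_force: [-10.4, -3.0, 14.3]
opening: 0.0145
```

Run:
```python
from h import *
arc([1.5,1.57,1.6],.047)
p=imaging.get_image('side')
save(p,'s23.png',(220,160,350,290),6)
p=imaging.get_image('top')
save(p,'t23.png',(180,140,360,280),4)
```

```text
now th,rad (np.float64(1.5720153384546913), np.float64(0.11795642071889056)) z 0.04828900244212937 op 0.014465963504392663 F [-10.4  -3.   14.3] heading 0.746
1.5 [-0.006, 0.006, 0.001] -0.039
1.57 [0.001, 0.002, 0.001] -0.004
1.6 [0.004, 0.0, 0.001] 0.011
```

View pics/s23.png

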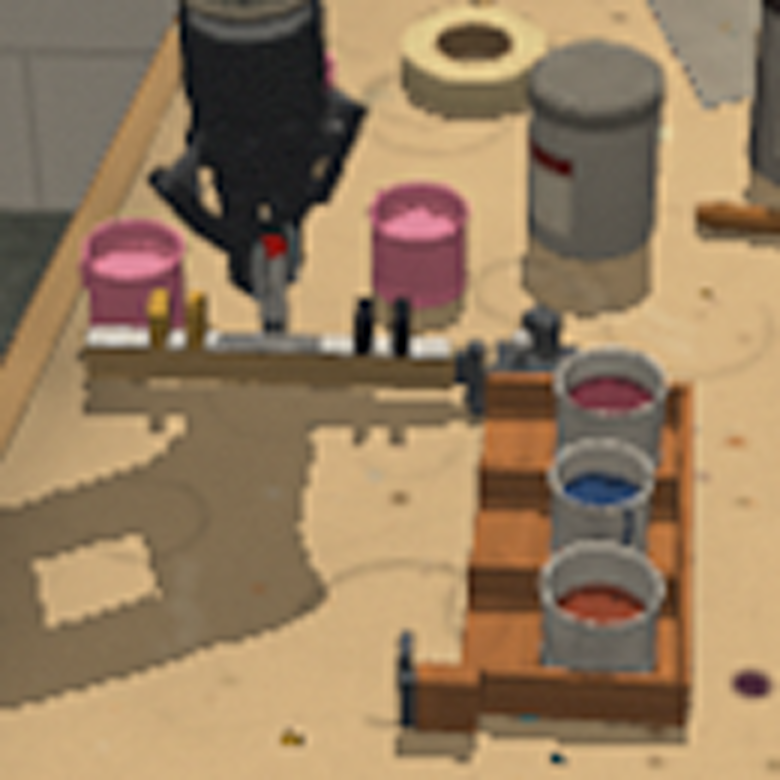

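View pics/t23.png

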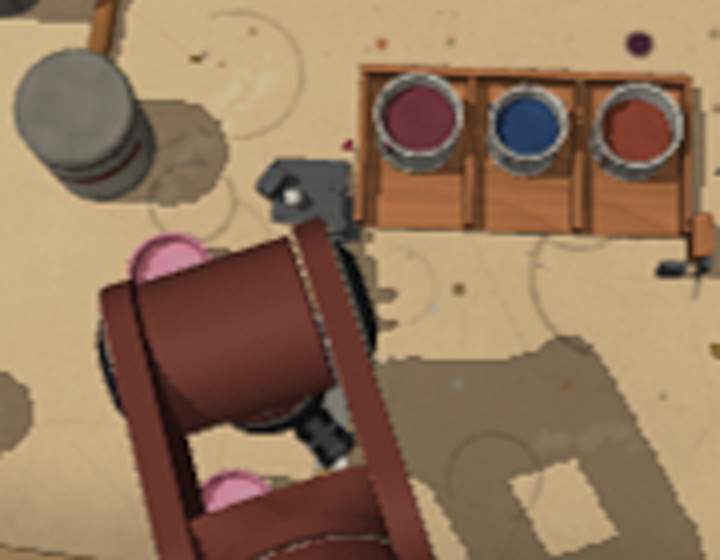

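The gate stands about square and the post is held. I'll relieve the 2 mm radial pull and measure the gate angle.

{"op": "step_arm", "data": {"targets": [0.001,0.002,0,0,0.001,0.002,0,0,0.001,0.002,0,0,0.001,0.002,0,0]}}

```text
t: 22.92
tool_pos: [0.4673, 0.228, 0.0483]
tool_rot: [2.918, 1.141, 0.011]
contact_force: [-10.2, -0.9, 9.9]
opening: 0.0143
```

Run:
```python
from h import *
arc([1.57],.047)
p=imaging.get_image('side')
T=lambda c,z:world(p,((c[0]+.5)/6-.5+220,(c[1]+.5)/6-.5+160),z=z)
a=T((85,358),.037);b=T((448,362),.037);print(a,b,'gate dir ang vs crate:',np.arctan2(*(a-b)[[1,0]]))
R=np.array(p['R']);f,cx,cy=K(p);d=p['depth'];v,u=np.mgrid[0:420,0:560]
P=(np.stack([(u-cx)/f*d,(v-cy)/f*d,d],-1)-np.array(p['t']))@R
s=P[217:226,234:292].reshape(-1,3); s=s[(s[:,2]>.015)&(s[:,2]<.033)&(s[:,1]<.23)]
k=np.polyfit(s[:,0],s[:,1],1);print(len(s),'face slope dy/dx',k, 'angle est',np.pi/2+np.arctan(-k[0])-.036)
o=monitor.get_obs();print(o['t'],np.abs(o['dq']).max())
for n,z in dict(jar_center=.0535,brush_tin_mid=.024).items():
    print(n,[world(p,a['uv'],z=z).round(3) for a in imaging.mark_of(n,p)[:1]])
save(p,'s24.png',(180,120,360,350),2.6)
```

```text
now th,rad (np.float64(1.556544844908248), np.float64(0.1179783215318919)) z 0.048345707066669366 op 0.014274805413453249 F [-10.2  -0.9   9.9] heading 0.745
1.57 [0.002, 0.001, 0.001] -0.005
[0.37436835 0.17617374 0.037     ] [0.56769091 0.18216217 0.037     ] gate dir ang vs crate: -3.1106261778520774
260 face slope dy/dx [0.00885986 0.18530656] angle est 1.5259366942708383
22.9667 0.0006766179374758446
jar_center [array([0.655, 0.344, 0.053])]
brush_tin_mid [array([ 0.528, -0.247,  0.024])]
```

View pics/s24.png

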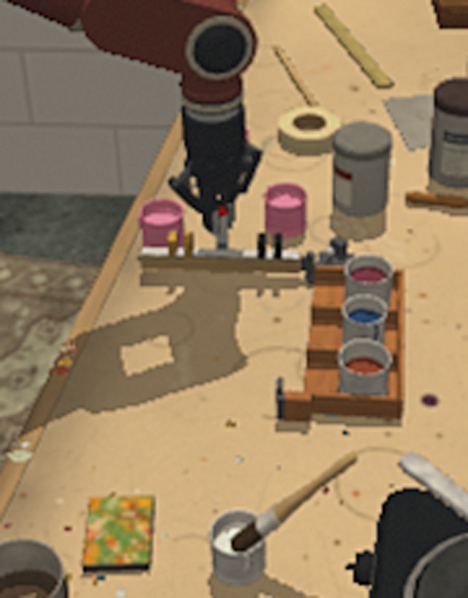

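Depth on the gate's face puts the angle at about 1.53. I'll open it a touch further and relax the radial push.

{"op": "step_arm", "data": {"targets": [0.001,-0.003,0,0.01,0.001,-0.006,0,0.02,0.001,-0.006,0,0.02,0.001,-0.006,0,0.02,0.001,-0.006,0,0.02,0.001,-0.006,0,0.02]}}

```text
t: 23.57
tool_pos: [0.4679, 0.2305, 0.0485]
tool_rot: [2.921, 1.109, 0.022]
contact_force: [16.0, -8.6, -8.3]
opening: 0.014
```

Run:
```python
from h import *
arc([1.57],.047)
p=imaging.get_image('side')
R=np.array(p['R']);f,cx,cy=K(p);d=p['depth'];v,u=np.mgrid[0:420,0:560]
P=(np.stack([(u-cx)/f*d,(v-cy)/f*d,d],-1)-np.array(p['t']))@R
s=P[215:226,234:292].reshape(-1,3); s=s[(s[:,2]>.015)&(s[:,2]<.033)&(s[:,1]<.23)]
k=np.polyfit(s[:,0],s[:,1],1);print(len(s),'slope',k,'angle est',np.pi/2-np.arctan(k[0])-.036)
o=monitor.get_obs();print(o['t'],np.abs(o['dq']).max())
save(p,'s25.png',(220,160,350,290),6)
```

```text
now th,rad (np.float64(1.5779365310549753), np.float64(0.11810838574841574)) z 0.04845755500900692 op 0.013961243962781198 F [16.  -8.6 -8.3] heading 0.726
1.57 [0.0, 0.002, 0.002] -0.024
251 slope [-0.01368786  0.19840884] angle est 1.5484833336589898
23.6167 0.0012737907285178497
```

View pics/s25.png

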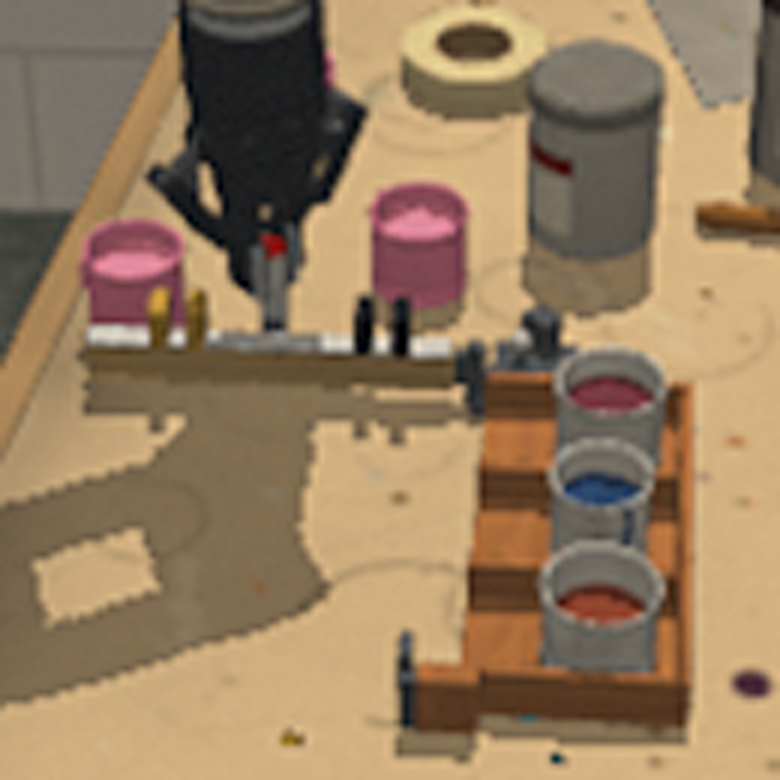

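{"op": "step_arm", "data": {"targets": [0.002,0,0,0,0.002,0,0,0,0.002,0,0,0,0.002,0,0,0,0.002,0,0,0,0.002,0,0,0]}}

```text
t: 24.12
tool_pos: [0.4682, 0.2308, 0.0483]
tool_rot: [2.921, 1.108, 0.015]
contact_force: [-4.1, -3.4, 6.2]
opening: 0.0142
```

Run:
```python
from h import *
arc([1.57],.047)
p=imaging.get_image('side')
R=np.array(p['R']);f,cx,cy=K(p);d=p['depth'];v,u=np.mgrid[0:420,0:560]
P=(np.stack([(u-cx)/f*d,(v-cy)/f*d,d],-1)-np.array(p['t']))@R
s=P[215:226,234:292].reshape(-1,3); s=s[(s[:,2]>.015)&(s[:,2]<.033)&(s[:,1]<.23)]
k=np.polyfit(s[:,0],s[:,1],1);print(len(s),'slope',k,'angle est',np.pi/2-np.arctan(k[0])-.036)
o=monitor.get_obs();print(o['t'],np.abs(o['dq']).max())
```

```text
now th,rad (np.float64(1.5815236799399184), np.float64(0.11797450734624591)) z 0.04833903605940526 op 0.014175490523983307 F [-4.1 -3.4  6.2] heading 0.725
1.57 [-0.0, 0.002, 0.001] -0.025
250 slope [-0.01791964  0.20067685] angle est 1.5527140474848498
24.1667 0.0034582009095391573
```

The gate is at about 1.55–1.58 rad with low forces and a steady grip. Handing in.

Run:
```python
from h import *
print(ticket.finish_job()); o=monitor.get_obs(); print(o['t'],o['tool_pos'],o['opening'],o['contact_force'].round(1))
```

```text
the job is handed in; nothing more can be done
None
the job is handed in; nothing more can be done
```

I finished the job and handed it in at about 24 s of the 67 s allowed, with the gripper still holding the post and the gate wide open. No verdict came back.

- **Tin:** the plum tin stands upright on the green pad, centred to within about 2 mm in the top camera, and I let go of it before touching the gate.
- **Catches:** I squeezed the brass one first, then the black. The top view showed both lug pairs about 20 mm apart, down from 34 mm, which matches full travel. Both then cleared the keeper.
- **Gate:** it swung past the detent without trouble. My last checks put it at 1.58 rad from the tool position and 1.55 rad from depth on the gate's face, so the two differ by about 0.03 rad.
- **Grip and forces:** at the last check the grip on the post was steady, with contact forces of about 6 N or less per axis. Just before that it read 16 N for a moment because I had pulled the post slightly off its arc, and I corrected it.
- **Bystanders:** the other tins and the lidded jar looked undisturbed in the last side views. The brush tin showed upright in a side view about a second before hand-in. I measured the jar and brush tin from the side only and did not compare them closely with their starting positions.

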